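Mount a copper plate on its carrier block in the chasing stand and clamp it

TASK

Mount the block with the round copper plate in the chasing stand: hook its steel tongue under the lip of the jaw with the block tilted, then swing it down gently, without letting it drop, until it lies flat on the bed inside the end stop and the two dowels. Then pull up the sprung black clamp knob, turn its arm over the block's grooved end and let it snap down into the groove. Leave the other block, the hammer, the punches and the bowl where they are.

Things in the scene. Friction and masses are not known exactly. Their poses are not given: they have to be found in the camera images.
- carrier_round: Loose block to mount, about 0.34 kg: pale wood, black pitch, on top a ROUND copper plate (diameter 45). Origin: underside, centre line; x along it to the tongue (lies roughly away from the robot), z up. Wood (mm): x -47..59, 52 wide, 18 high, upright sides to grip; pitch and plate up to z 24; mass centre near x 0. Below z 5 a steel tongue; at the -x end a low steel shoe (see groove).
- tongue_tip (a point): Middle of the lower edge of the tongue's end, at x 75 mm of carrier_round, z 0; axes as the block's. The tongue is steel, 5 mm thick, flush with the underside, sticks out from x 59 to 75; 34 mm wide, its last 5 mm 28 wide.
- groove (a point): Middle of the groove's floor on carrier_round, at x -56, z 10 mm of the block. The steel shoe there: x -65 to -47, 52 mm wide, 10 high, with two ribs (|y| 9 to 15, top at z 16) that leave between them a groove 18 wide along x, for the clamp arm.
- stand: Chasing stand, fixed to the bench: dark round cast foot (diameter 216 mm), steel turntable disc (diameter 206, top 30 mm above the bench, locked) and across it an aluminium bed 40 wide, 214 long, top 45 mm above the bench. Origin: under its centre on the bench; x along the bed from the clamp to the jaw, y across, z up.
- seat (a point): Point on the bed's top, 45 mm above the stand's origin, where the mounted block's origin belongs; axes as the stand's. The mounted block has 1.5 mm of play to -x, 3 mm to +x. It is too long to drop in flat: the tongue goes under the lip first, with the grooved end raised. Tilts of 8 to 18 degrees fit, with the tongue's lower edge within 2 mm of the bed.
- lip (a point): Middle of the lower front edge of the jaw's lip, at x 68, z 9 mm of the seat frame. The lip overhangs the bed from there to the jaw's back wall at x 78; its top is at z 18. Cheeks at |y| 19 to 27 from x 63 on: the mouth is 38 wide, 9 high.
- end_stop (a point): Middle of the top edge of the end stop that faces the jaw, at x -66.5, z 7 mm of the seat frame; the stop is 4.5 thick and spans the bed. Nearby two dowels, 8 mm thick, domed tops at z 12, centred at x -58, y +32.5 and -32.5: the block's 52 mm width goes down between them with 2.5 mm to spare on each side.
- knob (a point): On the axis of the clamp knob, at the height to grip: fluted black round knob, 32 mm diameter, from 16 below to 8 above this point, axis upright, at x -104, y 0 of the seat frame; 87 mm above the bench when parked. Rises and turns with its steel arm: 52 long from the axis, 10 wide, 8 thick, underside 33.5 below this point.
- clamp_lift (a joint): Height (m) of knob and arm above their lowest place, 0 to 0.014; a spring pulls down, 5 N at 0, 10 N at 0.014. 0 when parked. The arm clears the park notch above 0.006 and the mounted block's ribs above 0.0075: turn it at 0.010 to 0.012. In the mounted block's groove it reads 0.0015, on top of a rib 0.0075.
- clamp_turn (a joint): Turn (rad) of knob and arm, growing CLOCKWISE seen from above. About 0 as parked: the arm lies in a notch on the stand's +y side, 1.4 rad to the left of the stand's x. At 1.4 it points along the stand's x, over the groove's middle. Ends at -0.06 and 1.46. Light friction: it stays where it is left.
- carrier_rect: The other carrier block, same sizes and axes, but its copper plate is RECTANGULAR with square corners (84 x 38 mm). The two blocks may have changed places. Leave it alone.
- hammer: Chasing hammer lying on the bench beyond the work, 265 mm long, highest point 28 mm up; origin on the bench near the middle of its handle, x along the handle to the head. Leave it alone.
- punch_wide: Loose square steel punch, 8 x 8 x 113 mm, with a broad end, between the robot and the work; origin at its middle on the bench, x along it. Leave it alone.
- punch_narrow: Loose square steel punch, 8 x 8 x 113 mm, with a narrow end, left of the stand; origin at its middle on the bench, x along it. Leave it alone.
- bowl: Small loose brass bowl, 90 mm diameter, 34 high, beyond the work; origin under its centre. Leave it alone.
Not all that is in view belongs to the job. Leave any blue or purple look-alike of the carrier_round alone.

How it is judged:
By the outcome, as a careful person would: the job done as asked, in the order asked, and still so for the second after the job is handed in, with the robot touching nothing.
It also fails if it takes over 54 s, if anything falls off the work surface, if the arm or the gripper's body presses on something with over 40 N, if the wrist force passes 120 N, or if a joint passes its speed limit or range.

ROBOT

A 6-joint arm with a two-finger parallel gripper is mounted at the origin on the work surface. World frame = base frame: x ahead of the robot, y to its left, z up, the work surface at z = 0. Lengths are in mm, angles in rad, forces in N, time in s.
With the tool pointing down it reaches from about 350 to 775 mm from the base axis. Payload 5.5 kg.
Tool frame: the origin (TCP) lies midway between the tips of the shut fingers; the grasp point (between the pads) lies 19 mm behind it; z points along the fingers, y is the direction in which the jaws open and shut (so a half turn about z gives the same grasp; the last joint's range is limited). The gripper opens to 85 mm and grips with 20 to 120 N. Pads are 22 mm wide; open, the fingers measure 114 mm over their backs; the gripper's body (76 mm by 85 mm) begins 54 mm behind the grasp point. The pads swing forward as they close: fully open they stand 13 mm farther back than shut.
Start: joints at [1.025, 0.313, 0.046, 1.304, 0, 1.431], TCP at [227.012, 528.335, 231.323] pointing down, gripper open.
Joint ranges: [-2.76, 2.76], [-0.86, 1.69], [-1.03, 1.26], [-2.2, 2.34], [-1.47, 1.5], [-3.14, 3.14]. Speed limits (rad/s): [2.57, 2.57, 3.14, 3.14, 3.14, 3.14].

INTERFACE

Orientations are given as a unit quaternion [w, x, y, z].
In Python, from station import env, get_image, calibration, boxes_of, landmark_of gives the robot as it stands. The module is installed in compiled form; this text tells all that it offers.
- The arm moves only by the tool apply_moves, never from a script. Its argument "rows" is a list of rows, each an object of numbers: "dx", "dy", "dz": the shift along the tool's x, y, z in m; "roll": the turn about the tool's z in degrees; "hand": the finger opening in m, from 0 to 0.0854. A call has 1 to 12 rows; each row shifts and turns the commanded pose from where the row before left it, along the tool's axes as they then stand; what a row does not reach is not made up. A row lasts 1/8 s, in which the tool goes at most 62.5 mm and 10.7 degrees, less where a joint would pass 70% of its speed; a pose out of reach is approached as far as the arm can. A call with a gripper value outside its range is refused whole. The fingers move at their own pace and stop on an object; "newtons" is the grip in N (left out, the last holds). Time passes only in rows, so rows that do not move let the fingers close. It gives the time, the measured TCP pose, the force and the opening at its end, in the units of the state.
- env.read_state(): the state, without advancing time (a new reading comes with each control period).
- get_image(name): name is "scene" or "top" or "wrist"; returns (picture, depth): 420x560x3 uint8, red, green, blue; 420x560 float32, mm along the optical axis (not along the pixel's ray), 0 where there is no reading.
- calibration(name): a dict with "camera_matrix" (3x3 intrinsics, pixels), "extrinsics" (4x4, takes a point from camera to world coordinates); the wrist camera has in their place "tool_from_camera" (4x4, takes a point from camera to tool coordinates, whose origin is the TCP and whose axes are the flange's). Camera axes: x right, y down, z forward; pixel columns grow to the right and rows downward; lengths in mm; the calibration is good to about 2 mm. A picture is of the moment at which its call begins: read the wrist's pose just before it. calibration takes no time and is no camera call.
- env.sign_off(): hands the job in, once; it reports no verdict.
Trained networks look in the newest picture that a camera, given by its name, has taken for a name from the list of things; names that differ only in an ending like _2 or _b are one class to them, and where a whole thing is asked for, a point or a joint stands for the part that bears it (a point fixed in the world has none). Each returns a list of dicts, best first, with "p" (0 to 1); they miss things now and then, are a little off and sometimes report something else, mostly with a low value. They report only what shows in the picture. A call takes as long as a camera call. They do not tell look-alikes from the thing itself.
- boxes_of(camera, query): "point" ([x, y, z] in mm, in world coordinates, good to about 4 mm: the middle of the surface that is visible of it).
- landmark_of(camera, query): "point" ([x, y, z] in mm, in world coordinates, good to about 4 mm: a listed point, or the origin of a listed thing).
The state is a dict: "clock": time; "joint_pos": joint angles; "qd": joint speeds; "joint_torque": joint torques, N m; "tcp_pos": TCP position; "ee_rot": TCP orientation; "ft_force": force on the tool from outside, world axes, zero at the start; "moment": the same for the moment, N m; "gripper_width": finger opening in mm.
Only numpy, scipy, OpenCV 4.12 (cv2) and the standard library are available. Lean on these libraries where they do the work, as an engineer would, in place of code of your own. Each camera call takes 0.05 s, during which the arm holds its last target.

## Working session

There is one attempt and no reset: what is moved stays moved. The work goes in short steps, Python scripts to look and compute and a tool call to move; the robot and the scene stay as the last step left them, time stands still between calls to the robot, and variables do not carry over. Pictures are saved under pics/ and viewed, and the job is handed in when it is done.

Besides the shell and the picture viewer there is one more tool, called after "Request:" as name([rows], argument=value, ...), one row to a line, values as JSON. apply_moves: Moves the arm, as the interface text tells. Its arguments: {"type":"object","properties":{"rows":{"type":"array","items":{"type":"object","properties":{"dx":{"type":"number"},"dy":{"type":"number"},"dz":{"type":"number"},"roll":{"type":"number"},"hand":{"type":"number"}}}},"newtons":{"type":"number"}},"required":["rows"]}

```bash
mkdir -p pics; ls
cat > h.py <<'E'
import numpy as np, cv2
from station import env, get_image, calibration, boxes_of, landmark_of
def save(n,im,s=1.0):
    cv2.imwrite(f'pics/{n}.png', cv2.resize(im[:,:,::-1],None,fx=s,fy=s,interpolation=cv2.INTER_CUBIC))
E
python3 - <<'E'
from h import *
s=env.read_state(); print(s)
for c in ['scene','top']:
    im,d=get_image(c); save(c+'0',im,1.4); np.savez(c+'0.npz',im=im,d=d)
    k=calibration(c); print(c,np.round(k['camera_matrix'],1).tolist(),np.round(k['extrinsics'],3).tolist())
for q in ['carrier_round','stand','seat','lip','end_stop','knob','tongue_tip','groove']:
    print(q,[(np.round(r['point']).tolist(),round(r['p'],2)) for r in landmark_of('top',q)[:3]])
E
```

```text
pics
{'clock': 0.0, 'joint_pos': array([1.02541958e+00, 3.13980985e-01, 4.49594680e-02, 1.30358325e+00,
       1.07120833e-05, 1.43121338e+00]), 'qd': array([-0.00171913,  0.00192384, -0.00071231, -0.00037654,  0.00011819,
        0.00082326]), 'joint_torque': array([ 1.81907129e-03, -4.80622673e+01,  2.98535514e+01,  1.93609967e-02,
       -2.44218645e-04,  3.51280008e-06]), 'tcp_pos': array([226.70845473, 527.86250317, 230.41192987]), 'ee_rot': array([-3.08702969e-04,  2.01507570e-01,  9.79486540e-01, -8.49906430e-04]), 'ft_force': array([ 0.48153065, -1.33309733,  0.57473336]), 'moment': array([-0.05417087, -0.01884401,  0.01851369]), 'gripper_width': 85.11738346975368}
scene [[392.6, 0.0, 284.9], [0.0, 392.6, 206.8], [0.0, 0.0, 1.0]] [[0.054, 0.711, -0.701, 1254.011], [0.998, -0.029, 0.047, -92.063], [0.013, -0.702, -0.712, 774.851], [0.0, 0.0, 0.0, 1.0]]
top [[528.5, 0.0, 280.5], [0.0, 528.5, 208.6], [0.0, 0.0, 1.0]] [[-0.028, -0.987, 0.159, 367.517], [-1.0, 0.028, -0.007, -30.983], [0.002, -0.159, -0.987, 1413.718], [0.0, 0.0, 0.0, 1.0]]
carrier_round [([352.0, 122.0, -2.0], 0.97), ([589.0, -138.0, -0.0], 0.85), ([412.0, -264.0, 2.0], 0.7)]
stand [([620.0, 171.0, -2.0], 0.63)]
seat []
lip [([677.0, 155.0, 54.0], 0.87), ([618.0, 172.0, -0.0], 0.17)]
end_stop [([659.0, -119.0, -2.0], 0.67), ([552.0, 186.0, 50.0], 0.64)]
knob [([517.0, 193.0, 88.0], 0.69)]
tongue_tip [([372.0, 51.0, -2.0], 0.96), ([434.0, -333.0, 0.0], 0.82), ([377.0, -531.0, -2.0], 0.79)]
groove [([430.0, -414.0, 8.0], 0.84), ([528.0, -147.0, 14.0], 0.82), ([331.0, 171.0, 11.0], 0.71)]
```

View pics/top0.png

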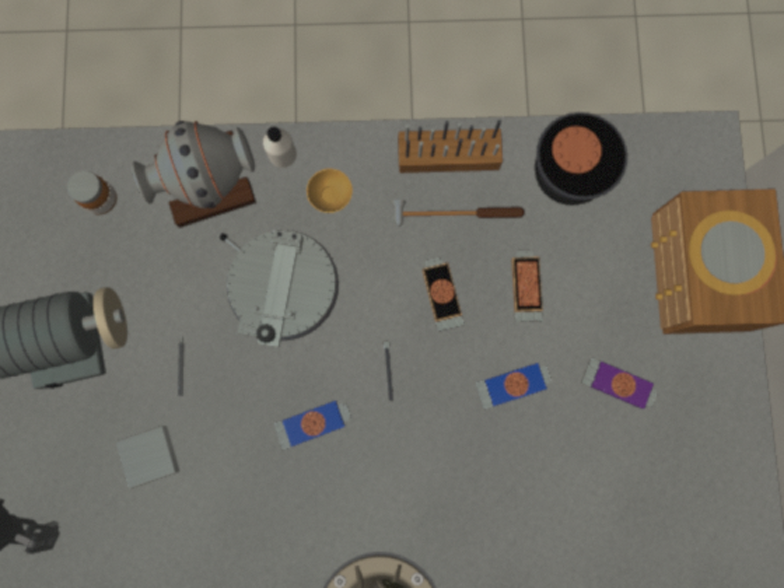

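View pics/scene0.png

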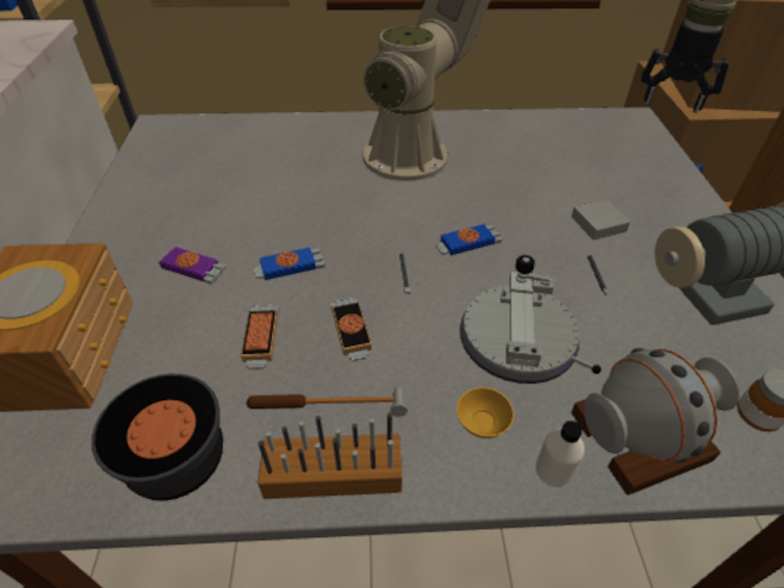

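The top view (1.4x) shows five block-like things: blue at (313,424) and (516,385), purple at (623,385), pale wood with a rectangular plate at (528,285), and pale wood/black pitch with a round plate at (442,292). The last one fits the description. I'll confirm it in a crop.

Run:
```python
from h import *
z=np.load('top0.npz'); im=z['im']
u,v=int(442/1.4),int(292/1.4)
save('crop0',im[v-40:v+40,u-50:u+90],5)
k=calibration('wrist'); print({a:np.round(b,3).tolist() for a,b in k.items()})
im,d=get_image('wrist'); save('w0',im)
```

```text
{'camera_matrix': [[331.552, 0.0, 274.638], [0.0, 331.552, 205.513], [0.0, 0.0, 1.0]], 'tool_from_camera': [[-0.0, -0.961, -0.278, 70.232], [1.0, -0.0, -0.001, -0.821], [0.001, -0.278, 0.961, -142.752], [0.0, 0.0, 0.0, 1.0]]}
```

View pics/crop0.png

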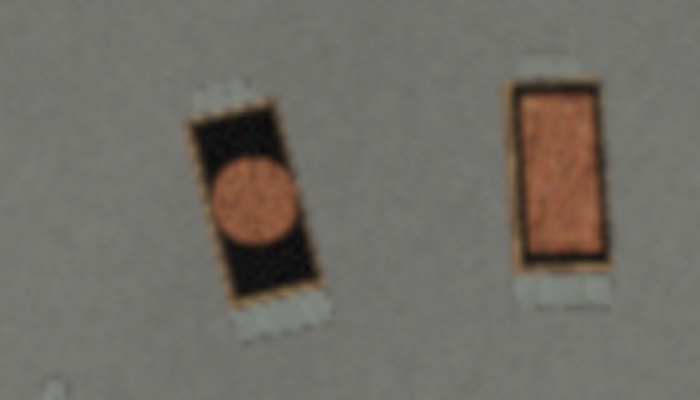

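View pics/w0.png

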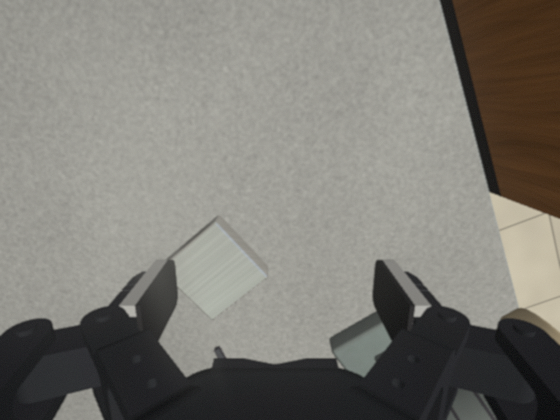

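The crop confirms it: carrier_round is the left one, with a round plate, black pitch and pale wood. Its narrow tongue points up (away from the robot) and its wider shoe is at the bottom. Next I move to hover over it.

Request:
apply_moves([
  {"dx": -0.0464, "dy": -0.0305},
  {"dx": -0.0464, "dy": -0.0305},
  {"dx": -0.0464, "dy": -0.0305},
  {"dx": -0.0464, "dy": -0.0305},
  {"dx": -0.0464, "dy": -0.0305},
  {"dx": -0.0464, "dy": -0.0305},
  {"dx": -0.0464, "dy": -0.0305},
  {"dx": -0.0464, "dy": -0.0305},
  {"dx": -0.0464, "dy": -0.0305},
  {"dx": -0.0464, "dy": -0.0305},
  {"dx": -0.0464, "dy": -0.0305},
  {"dx": -0.0464, "dy": -0.0305},
])

```text
schema error: expected keys dx, dy, dz, roll, hand
```

Request:
apply_moves([
  {"dx": -0.0464, "dy": -0.0305, "roll": 0},
  {"dx": -0.0464, "dy": -0.0305, "roll": -9.4},
  {"roll": -9.4},
  {"roll": -9.4},
  {"roll": -9.4},
  {"roll": 0},
])

```text
schema error: expected keys dx, dy, dz, roll, hand
```

Run:
```python
from h import *
s=env.read_state(); print(s['clock'],s['tcp_pos'],s['ee_rot'],s['joint_pos'])
im,d=get_image('wrist'); save('w1',im,1.4); np.savez('w1.npz',im=im,d=d,tcp=s['tcp_pos'],q=s['ee_rot'])
for q in ['carrier_round','tongue_tip','groove']:
    print(q,[(np.round(r['point'],1).tolist(),round(r['p'],2)) for r in landmark_of('wrist',q)[:3]])
```

```text
0.55 [227.00140998 528.32802162 231.32780942] [2.55457350e-05 2.01506416e-01 9.79487193e-01 4.75050643e-05] [ 1.02541802e+00  3.13171296e-01  4.60713978e-02  1.30358978e+00
 -1.62173440e-05  1.43120930e+00]
carrier_round []
tongue_tip []
groove []
```

All five keys are needed in every row.

Request:
apply_moves([
  {"dx": -0.0464, "dy": -0.0305, "dz": 0, "roll": 0, "hand": 0.085},
  {"dx": -0.0464, "dy": -0.0305, "dz": 0, "roll": 0, "hand": 0.085},
  {"dx": -0.0464, "dy": -0.0305, "dz": 0, "roll": 0, "hand": 0.085},
  {"dx": -0.0464, "dy": -0.0305, "dz": 0, "roll": 0, "hand": 0.085},
  {"dx": -0.0464, "dy": -0.0305, "dz": 0, "roll": 0, "hand": 0.085},
  {"dx": -0.0464, "dy": -0.0305, "dz": 0, "roll": 0, "hand": 0.085},
  {"dx": -0.0464, "dy": -0.0305, "dz": 0, "roll": 0, "hand": 0.085},
  {"dx": -0.0464, "dy": -0.0305, "dz": 0, "roll": 0, "hand": 0.085},
  {"dx": -0.0464, "dy": -0.0305, "dz": 0, "roll": 0, "hand": 0.085},
  {"dx": -0.0464, "dy": -0.0305, "dz": 0, "roll": 0, "hand": 0.085},
  {"dx": -0.0464, "dy": -0.0305, "dz": 0, "roll": 0, "hand": 0.085},
  {"dx": -0.0464, "dy": -0.0305, "dz": 0, "roll": 0, "hand": 0.085},
])

```text
clock: 2.25
tcp_pos: [595.0, -29.5, 231.5]
ee_rot: [0.0, 0.202, 0.979, 0.0]
ft_force: [0.7, 0.3, 0.8]
gripper_width: 85.0
```

Request:
apply_moves([
  {"dx": -0.0464, "dy": -0.0305, "dz": 0, "roll": 0, "hand": 0.085},
  {"dx": -0.0464, "dy": -0.0305, "dz": 0, "roll": -9.4, "hand": 0.085},
  {"dx": 0, "dy": 0, "dz": 0, "roll": -9.4, "hand": 0.085},
  {"dx": 0, "dy": 0, "dz": 0, "roll": -9.4, "hand": 0.085},
  {"dx": 0, "dy": 0, "dz": 0, "roll": -9.4, "hand": 0.085},
  {"dx": 0, "dy": 0, "dz": 0, "roll": 0, "hand": 0.085},
])

```text
clock: 3.0
tcp_pos: [655.3, -120.5, 231.2]
ee_rot: [-0.0, -0.124, 0.992, 0.0]
ft_force: [0.5, -0.2, 0.9]
gripper_width: 85.2
```

Run:
```python
from h import *
s=env.read_state(); print(s['clock'],s['tcp_pos'],s['ee_rot'],s['joint_pos'])
im,d=get_image('wrist'); save('w1',im,1.4); np.savez('w1.npz',im=im,d=d,tcp=s['tcp_pos'],q=s['ee_rot'])
for q in ['carrier_round','tongue_tip','groove']:
    print(q,[(np.round(r['point'],1).tolist(),round(r['p'],2)) for r in landmark_of('wrist',q)[:3]])
```

```text
3.0 [ 655.29361162 -120.49960868  231.15933045] [-6.23741924e-05 -1.23951396e-01  9.92288285e-01  8.76543198e-05] [-3.02263769e-01  5.00050052e-01  3.25514276e-01  1.39644665e+00
  1.07991114e-04 -5.50805797e-01]
carrier_round [([585.9, -136.8, -2.1], 0.77)]
tongue_tip [([657.4, -122.9, -3.8], 0.75)]
groove [([530.4, -147.1, 6.3], 0.76)]
```

View pics/w1.png

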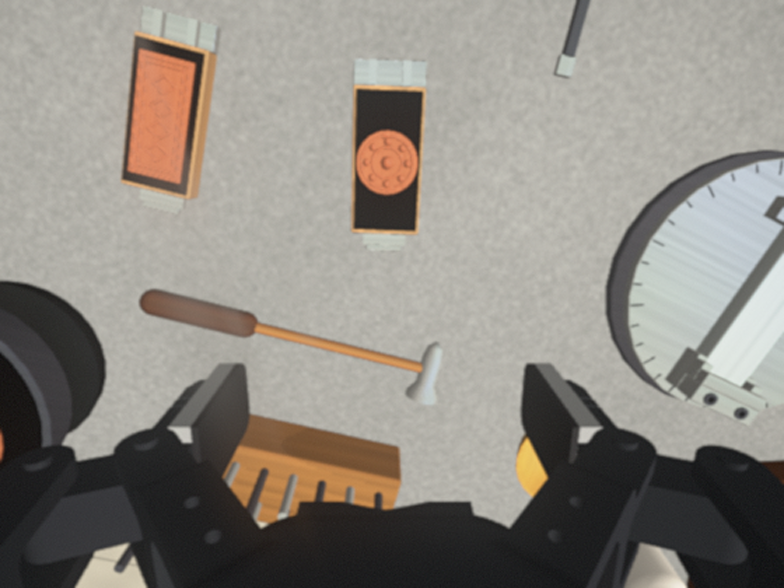

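The wrist view shows the round block, with the shoe at (390,70), the plate at (387,162) and the tongue at (384,243). The stand is on the right. I'll measure the block from the depth data.

```bash
cat >> h.py <<'E'
from scipy.spatial.transform import Rotation as R
def cloud(npz):
    im,d,t,q=npz['im'],npz['d'].astype(float),npz['tcp'],npz['q']
    k=calibration('wrist'); K=k['camera_matrix']; T=np.array(k['tool_from_camera'])
    v,u=np.mgrid[0:420,0:560]
    p=np.stack([(u-K[0][2])/K[0][0]*d,(v-K[1][2])/K[1][1]*d,d],-1)
    p=p@T[:3,:3].T+T[:3,3]
    Rm=R.from_quat([q[1],q[2],q[3],q[0]]).as_matrix()
    return p@Rm.T+t
def shot(n,s_=1.4):
    s=env.read_state(); im,d=get_image('wrist'); save(n,im,s_); np.savez(n+'.npz',im=im,d=d,tcp=s['tcp_pos'],q=s['ee_rot']); return s
def yaw(q): # world yaw of tool x (deg)
    m=R.from_quat([q[1],q[2],q[3],q[0]]).as_matrix(); return np.degrees(np.arctan2(m[1,0],m[0,0]))
E
python3 - <<'E'
from h import *
z=np.load('w1.npz'); P=cloud(z)
v0=slice(20,190); u0=slice(235,320)
p=P[v0,u0].reshape(-1,3); ok=z['d'][v0,u0].reshape(-1)>0; p=p[ok]
print('bench z',np.percentile(p[p[:,2]<5,2],[5,50,95]))
bz=np.median(p[p[:,2]<3,2])
for lo,hi in [(14,40),(6,13)]:
    s=p[(p[:,2]-bz>lo)&(p[:,2]-bz<hi)]
    r=cv2.minAreaRect(s[:,:2].astype(np.float32)); print(lo,len(s),r,np.percentile(s[:,2],[5,50,95]))
# wood+pitch block top
s=p[(p[:,2]-bz>14)]
# copper centroid
im=z['im'][v0,u0].reshape(-1,3)[ok].astype(int)
c=(im[:,0]-im[:,2]>60)&(p[:,2]-bz>20)
(cx,cy),rad=cv2.minEnclosingCircle(p[c][:,:2].astype(np.float32));print('plate',p[c].mean(0),cx,cy,rad)
E
```

```text
bench z [-1.13212225  0.17056639  1.58706477]
14 5499 ((584.2059936523438, -137.98773193359375), (122.95958709716797, 52.03871154785156), 12.194709777832031) [16.96262343 20.8039213  23.44504266]
6 735 ((590.668701171875, -136.5575408935547), (138.28994750976562, 51.31160354614258), 11.9823579788208) [ 7.79502353 10.0433395  11.27871717]
plate [ 592.11202045 -136.56529814   22.48737851] 592.2891845703125 -135.9528045654297 54.4013557434082
```

Request:
apply_moves([
  {"dx": 0, "dy": 0, "dz": 0, "roll": 2.1, "hand": 0.085},
  {"dx": 0.0521, "dy": -0.001, "dz": 0.02, "roll": 0, "hand": 0.085},
  {"dx": 0.0521, "dy": -0.001, "dz": 0.02, "roll": 0, "hand": 0.085},
  {"dx": 0, "dy": 0, "dz": 0.05, "roll": 0, "hand": 0.085},
  {"dx": 0, "dy": 0, "dz": 0.05, "roll": 0, "hand": 0.085},
  {"dx": 0, "dy": 0, "dz": 0.05, "roll": 0, "hand": 0.085},
  {"dx": 0, "dy": 0, "dz": 0.025, "roll": 0, "hand": 0.085},
  {"dx": 0, "dy": 0, "dz": 0, "roll": 0, "hand": 0.085},
])

```text
clock: 4.2
tcp_pos: [551.9, -143.7, 14.3]
ee_rot: [-0.002, -0.106, 0.994, 0.001]
ft_force: [-0.5, 0.0, -0.1]
gripper_width: 85.2
```

Run:
```python
from h import *
s=shot('w2'); print(s['clock'],s['tcp_pos'],yaw(s['ee_rot']),s['ft_force'])
for q in ['carrier_round','groove']:
    print(q,[(np.round(r['point'],1).tolist(),round(r['p'],2)) for r in landmark_of('wrist',q)[:3]])
```

```text
4.2 [ 551.94800068 -143.66155457   14.26145717] -167.83587327099016 [-0.50445367  0.02892785 -0.08176482]
carrier_round [([585.8, -138.2, -2.1], 0.77)]
groove [([529.6, -149.6, 7.6], 0.57), ([584.0, -137.6, 0.6], 0.34)]
```

View pics/w2.png

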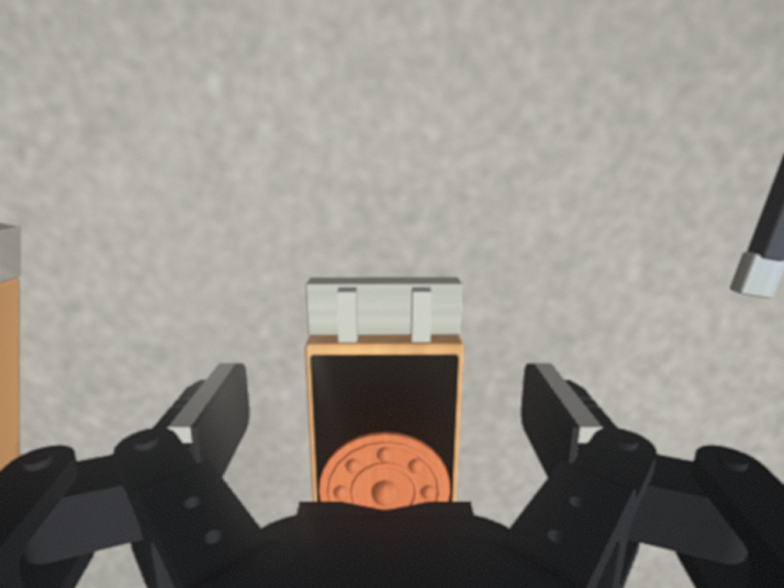

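The shoe edge (y≈283) is centred between the pads and the block is aligned. I'll go down 12 mm and close lightly.

Request:
apply_moves([
  {"dx": 0, "dy": 0, "dz": 0.012, "roll": 0, "hand": 0.085},
  {"dx": 0, "dy": 0, "dz": 0, "roll": 0, "hand": 0.06},
  {"dx": 0, "dy": 0, "dz": 0, "roll": 0, "hand": 0.048},
  {"dx": 0, "dy": 0, "dz": 0, "roll": 0, "hand": 0.045},
  {"dx": 0, "dy": 0, "dz": 0, "roll": 0, "hand": 0.045},
], newtons=20)

```text
clock: 4.97
tcp_pos: [554.0, -144.4, 4.6]
ee_rot: [0.0, -0.107, 0.994, 0.0]
ft_force: [0.2, 1.5, 2.1]
gripper_width: 51.2
```

Run:
```python
from h import *
s=shot('w3'); print(s['clock'],s['tcp_pos'],yaw(s['ee_rot']),s['ft_force'],s['gripper_width'])
```

```text
4.975 [ 553.96610082 -144.36493538    4.57297603] -167.743410486273 [0.22004282 1.54867704 2.13809103] 51.19139052138895
```

View pics/w3.png

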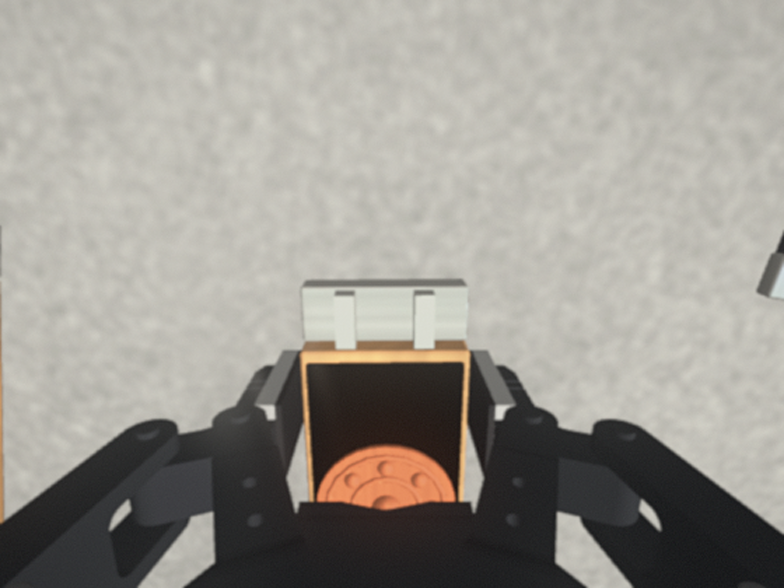

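Request:
apply_moves([
  {"dx": -0.001, "dy": 0, "dz": -0.006, "roll": 0, "hand": 0.045},
  {"dx": -0.001, "dy": 0, "dz": -0.006, "roll": 0, "hand": 0.045},
  {"dx": -0.001, "dy": 0, "dz": -0.006, "roll": 0, "hand": 0.045},
  {"dx": -0.001, "dy": 0, "dz": -0.006, "roll": 0, "hand": 0.045},
  {"dx": 0, "dy": 0, "dz": 0, "roll": 0, "hand": 0.045},
], newtons=20)

```text
clock: 5.65
tcp_pos: [558.4, -143.8, 29.0]
ee_rot: [0.001, -0.107, 0.994, -0.0]
ft_force: [0.4, -0.0, -2.7]
gripper_width: 50.8
```

Run:
```python
from h import *
s=shot('w4'); print(s['clock'],s['tcp_pos'],yaw(s['ee_rot']),s['ft_force'],s['moment'],s['gripper_width'])
P=cloud(np.load('w4.npz')); z=P[...,2]
for v in range(190,370,10): print(v, np.round(P[v,[240,276,310]],1).tolist())
```

```text
5.65 [ 558.44995289 -143.83409592   28.98626523] -167.74794628505978 [ 0.41646872 -0.04204195 -2.6633331 ] [-0.03480295  0.1543657  -0.01700576] 50.8214417741723
190 [[533.5, -169.0, -0.2], [529.2, -150.3, 0.8], [525.7, -132.5, -0.7]]
200 [[531.0, -166.6, 27.4], [527.4, -150.8, 28.0], [524.2, -135.8, 27.6]]
210 [[531.6, -165.2, 39.8], [530.2, -150.2, 33.9], [525.5, -136.8, 39.8]]
220 [[535.6, -164.4, 40.7], [534.5, -149.3, 34.5], [529.3, -136.0, 41.2]]
230 [[540.1, -163.6, 40.4], [538.8, -148.3, 35.1], [536.3, -133.4, 33.0]]
240 [[544.4, -162.7, 40.7], [543.6, -147.3, 34.5], [540.0, -132.7, 35.6]]
250 [[548.6, -161.9, 41.5], [545.5, -146.9, 41.1], [542.2, -132.8, 41.6]]
260 [[551.7, -161.0, 44.4], [548.6, -146.2, 44.2], [545.1, -132.5, 45.3]]
270 [[556.3, -160.1, 44.4], [552.8, -145.3, 45.0], [549.3, -131.5, 45.9]]
280 [[560.5, -159.3, 45.1], [557.6, -144.2, 44.5], [554.1, -130.2, 45.3]]
290 [[565.2, -158.4, 45.2], [562.1, -143.3, 44.8], [559.1, -128.9, 44.7]]
300 [[569.9, -157.5, 45.4], [566.8, -142.2, 45.0], [563.2, -128.0, 45.7]]
310 [[574.5, -156.6, 45.7], [572.0, -141.1, 44.3], [567.9, -126.9, 45.9]]
320 [[580.4, -155.6, 44.3], [575.8, -140.3, 46.1], [573.4, -125.4, 44.9]]
330 [[584.6, -154.7, 45.6], [579.9, -139.4, 47.3], [577.9, -124.3, 45.6]]
340 [[588.8, -153.8, 46.8], [585.6, -138.1, 46.4], [582.2, -123.4, 46.8]]
350 [[594.4, -152.8, 46.3], [590.6, -137.0, 46.7], [587.7, -122.0, 46.3]]
360 [[550.3, -155.2, 102.5], [594.1, -136.3, 48.8], [547.2, -137.8, 101.6]]
```

View pics/w4.png

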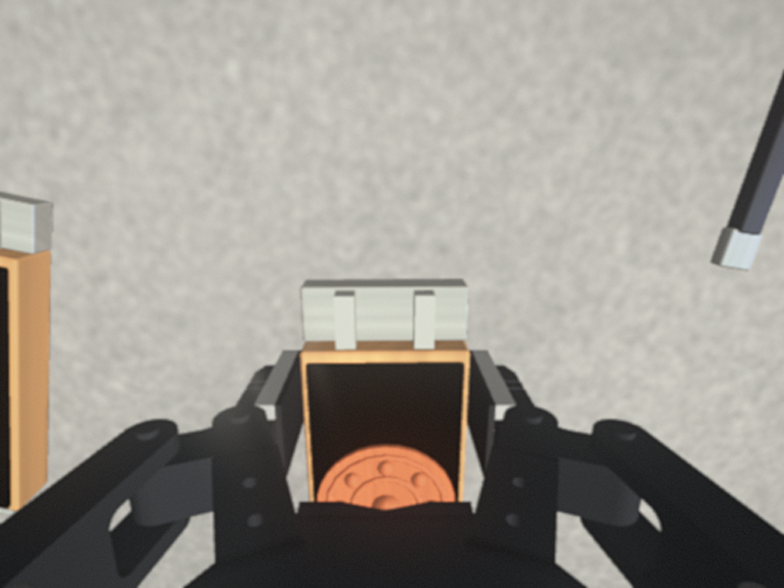

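The pads held the block flat at 20 N and it did not pivot. I'll put it back on the bench and retry with less squeeze, commanding an opening just below the block's width.

Request:
apply_moves([
  {"dx": 0.002, "dy": 0, "dz": 0.012, "roll": 0, "hand": 0.045},
  {"dx": 0.002, "dy": 0, "dz": 0.012, "roll": 0, "hand": 0.045},
  {"dx": 0, "dy": 0, "dz": 0.001, "roll": 0, "hand": 0.045},
  {"dx": 0, "dy": 0, "dz": 0, "roll": 0, "hand": 0.0505},
  {"dx": 0, "dy": 0, "dz": 0, "roll": 0, "hand": 0.0505},
], newtons=20)

```text
clock: 6.32
tcp_pos: [553.6, -144.3, 3.0]
ee_rot: [-0.0, -0.107, 0.994, 0.0]
ft_force: [-0.4, 0.6, 2.3]
gripper_width: 51.3
```

Request:
apply_moves([
  {"dx": -0.001, "dy": 0, "dz": -0.006, "roll": 0, "hand": 0.0505},
  {"dx": -0.001, "dy": 0, "dz": -0.006, "roll": 0, "hand": 0.0505},
  {"dx": -0.001, "dy": 0, "dz": -0.006, "roll": 0, "hand": 0.0505},
  {"dx": 0, "dy": 0, "dz": 0, "roll": 0, "hand": 0.0505},
], newtons=20)

```text
clock: 6.82
tcp_pos: [557.5, -144.1, 21.9]
ee_rot: [0.001, -0.107, 0.994, -0.0]
ft_force: [-0.2, 0.7, -3.7]
gripper_width: 51.5
```

```bash
cat >> h.py <<'E'
def tilt(n,bench=0):
    # tilt of the held block from the black pitch/plate top surface near the tool axis
    z=np.load(n+'.npz'); P=cloud(z); t=z['tcp']; q=z['q']; ps=np.radians(yaw(q))
    ax=-np.array([np.cos(ps),np.sin(ps)]); ay=np.array([-ax[1],ax[0]])
    r=P[...,:2]-t[:2]; X=r@ax; Y=r@ay; Z=P[...,2]
    m=(z['d']>0)&(abs(Y)<20)&(X>-10)&(X<28)&(Z<t[2]+40)&(Z>t[2]-15)
    A=np.c_[X[m],np.ones(m.sum())]; c=np.linalg.lstsq(A,Z[m],rcond=None)[0]
    r1=abs(A@c-Z[m])<2; c=np.linalg.lstsq(A[r1],Z[m][r1],rcond=None)[0]
    print('tilt deg (+ = tail up)',-np.degrees(np.arctan(c[0])),'top z at tcp',c[1],m.sum())
    m=(z['d']>0)&(abs(Y)<24)&(X>-50)&(X<10)
    for lo in range(-46,26,6):
        k=m&(X>=lo)&(X<lo+6)&(Z>t[2]-25)&(Z<t[2]+45)
        k&=(Z>4)
        if k.sum()>5: print(lo+3,np.round(np.percentile(Z[k],[10,50,90]),1))
E
python3 - <<'E'
from h import *
s=shot('w5'); print(s['clock'],s['tcp_pos'],yaw(s['ee_rot']),s['ft_force'],s['moment'],s['gripper_width'])
tilt('w4');tilt('w5')
E
```

```text
6.825 [ 557.47474719 -144.0705608    21.93269294] -167.75056431715396 [-0.18743914  0.7313651  -3.74053008] [-0.02040812  0.0883872  -0.00807589] 51.52579267888333
tilt deg (+ = tail up) -1.907942242785609 top z at tcp 44.99737773581503 7345
-31 [28.1 34.5 40.1]
-25 [34.1 35.1 40.9]
-19 [34.1 35.  40.9]
-13 [34.6 41.7 44. ]
-7 [44.2 45.  45.7]
-1 [44.3 45.  45.8]
5 [44.3 45.  45.7]
11 [44.3 45.  45.7]
tilt deg (+ = tail up) -2.0261413834911632 top z at tcp 39.501706183840575 7530
-31 [22.5 28.9 34.6]
-25 [28.5 29.5 35.4]
-19 [28.5 29.5 35.3]
-13 [29.1 36.1 38.4]
-7 [38.7 39.5 40.3]
-1 [38.7 39.5 40.3]
5 [38.8 39.5 40.2]
11 [38.7 39.4 40.2]
```

View pics/w5.png

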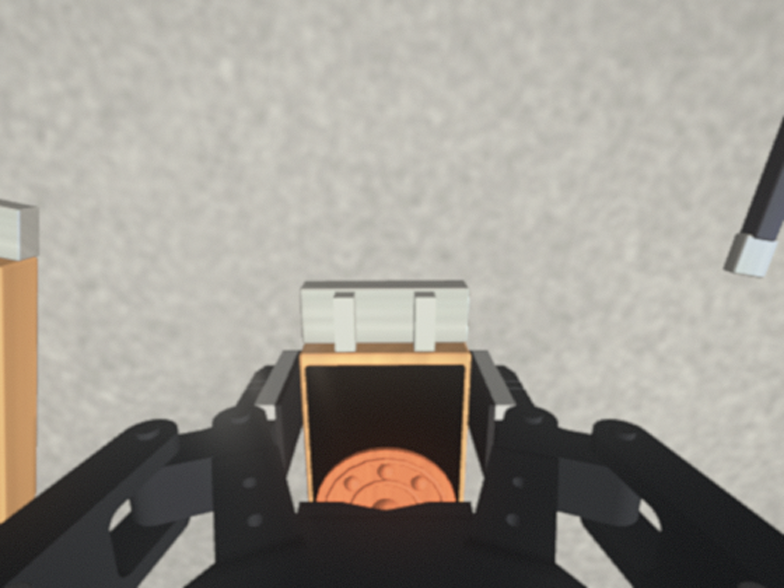

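Request:
apply_moves([
  {"dx": 0.0015, "dy": 0, "dz": 0.009, "roll": 0, "hand": 0.0505},
  {"dx": 0.0015, "dy": 0, "dz": 0.009, "roll": 0, "hand": 0.0505},
  {"dx": 0, "dy": 0, "dz": 0, "roll": 0, "hand": 0.0514},
  {"dx": 0, "dy": 0, "dz": 0, "roll": 0, "hand": 0.0514},
  {"dx": -0.001, "dy": 0, "dz": -0.006, "roll": 0, "hand": 0.0514},
  {"dx": -0.001, "dy": 0, "dz": -0.006, "roll": 0, "hand": 0.0514},
  {"dx": -0.001, "dy": 0, "dz": -0.006, "roll": 0, "hand": 0.0514},
  {"dx": 0, "dy": 0, "dz": 0, "roll": 0, "hand": 0.0514},
], newtons=20)

```text
clock: 7.88
tcp_pos: [557.6, -144.1, 22.2]
ee_rot: [0.001, -0.107, 0.994, -0.0]
ft_force: [-0.3, -0.0, -2.8]
gripper_width: 51.5
```

Run:
```python
from h import *
s=shot('w6'); print(s['clock'],s['tcp_pos'],yaw(s['ee_rot']),s['ft_force'],s['moment'],s['gripper_width'])
tilt('w6')
```

```text
7.875 [ 557.59758225 -144.11094187   22.1726673 ] -167.74513743313113 [-0.26552823 -0.02485279 -2.77246275] [-0.01276043  0.12417705 -0.08871525] 51.51986325820216
tilt deg (+ = tail up) -2.0911894969532985 top z at tcp 40.421495983645045 7582
-31 [23.9 29.9 35.5]
-25 [29.4 30.4 36.3]
-19 [29.4 30.4 36.3]
-13 [30.  37.  39.4]
-7 [39.6 40.4 41.2]
-1 [39.7 40.4 41.2]
5 [39.7 40.4 41.1]
11 [39.6 40.3 41.1]
```

Request:
apply_moves([
  {"dx": 0.0015, "dy": 0, "dz": 0.009, "roll": 0, "hand": 0.0514},
  {"dx": 0.0015, "dy": 0, "dz": 0.009, "roll": 0, "hand": 0.0514},
  {"dx": 0, "dy": 0, "dz": 0, "roll": 0, "hand": 0.0519},
  {"dx": 0, "dy": 0, "dz": 0, "roll": 0, "hand": 0.0519},
  {"dx": -0.001, "dy": 0, "dz": -0.006, "roll": 0, "hand": 0.0519},
  {"dx": -0.001, "dy": 0, "dz": -0.006, "roll": 0, "hand": 0.0519},
  {"dx": -0.001, "dy": 0, "dz": -0.006, "roll": 0, "hand": 0.0519},
  {"dx": 0, "dy": 0, "dz": 0, "roll": 0, "hand": 0.0519},
], newtons=20)

```text
clock: 8.93
tcp_pos: [557.7, -144.1, 22.3]
ee_rot: [0.001, -0.107, 0.994, -0.0]
ft_force: [0.3, -0.5, -3.1]
gripper_width: 51.5
```

Run:
```python
from h import *
s=shot('w7'); print(s['clock'],s['tcp_pos'],yaw(s['ee_rot']),s['ft_force'],s['moment'],s['gripper_width'])
tilt('w7')
```

```text
8.925 [ 557.71122508 -144.11123526   22.28252978] -167.74609451455044 [ 0.32897992 -0.51214016 -3.09128197] [-0.03473746 -0.14918256 -0.00100381] 51.50151199928261
tilt deg (+ = tail up) 7.94502326777436 top z at tcp 39.991556440155584 6817
-31 [28.1 34.3 38.1]
-25 [33.4 34.4 40.4]
-19 [32.3 33.4 39.2]
-13 [32.2 37.9 39.9]
-7 [39.4 41.1 42. ]
-1 [39.5 40.3 41.1]
5 [38.4 39.2 40. ]
11 [37.8 38.5 39.1]
```

View pics/w7.png

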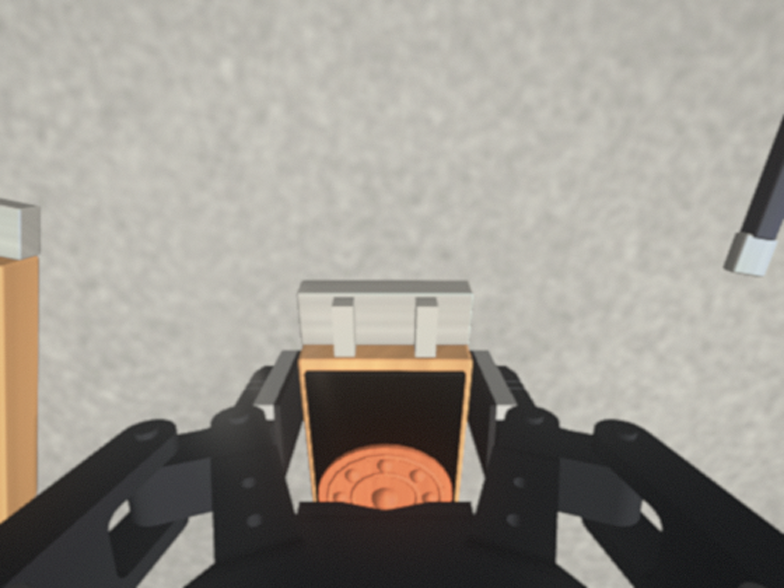

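It pivoted: about 10° tail-up, and the shoe face is now visible. I'll lift 4 mm more, clamp firmly, then raise it.

Request:
apply_moves([
  {"dx": -0.001, "dy": 0, "dz": -0.004, "roll": 0, "hand": 0.0519},
  {"dx": 0, "dy": 0, "dz": 0, "roll": 0, "hand": 0.0519},
], newtons=20)

```text
clock: 9.22
tcp_pos: [557.9, -143.6, 25.5]
ee_rot: [0.0, -0.107, 0.994, -0.0]
ft_force: [0.5, -0.4, -1.6]
gripper_width: 52.0
```

Request:
apply_moves([
  {"dx": 0, "dy": 0, "dz": 0, "roll": 0, "hand": 0.044},
  {"dx": 0, "dy": 0, "dz": 0, "roll": 0, "hand": 0.044},
  {"dx": 0, "dy": 0, "dz": -0.04, "roll": 0, "hand": 0.044},
  {"dx": 0, "dy": 0, "dz": -0.05, "roll": 0, "hand": 0.044},
  {"dx": 0, "dy": 0, "dz": -0.05, "roll": 0, "hand": 0.044},
  {"dx": 0, "dy": 0, "dz": 0, "roll": 0, "hand": 0.044},
], newtons=60)

```text
clock: 9.98
tcp_pos: [560.5, -144.8, 169.7]
ee_rot: [0.004, -0.107, 0.994, -0.002]
ft_force: [1.7, 0.1, -3.7]
gripper_width: 50.4
```

Run:
```python
from h import *
s=shot('w8'); print(s['clock'],s['tcp_pos'],yaw(s['ee_rot']),s['ft_force'],s['moment'],s['gripper_width'])
tilt('w8')
for q in ['stand','seat','lip','end_stop','knob']:
    print(q,[(np.round(r['point'],1).tolist(),round(r['p'],2)) for r in landmark_of('wrist',q)[:3]])
```

```text
9.975 [ 560.48767427 -144.77684622  169.66565003] -167.75193663245227 [ 1.74989435  0.11274307 -3.72582415] [-0.07374645  0.12887818 -0.04694204] 50.35488142422304
tilt deg (+ = tail up) 9.482568172139862 top z at tcp 186.55717076110608 6565
-31 [175.7 181.7 185.4]
-25 [180.7 181.8 187.7]
-19 [179.5 180.5 186.5]
-13 [179.2 184.7 186.7]
-7 [186.2 187.8 188.8]
-1 [186.1 186.9 187.8]
5 [184.9 185.7 186.4]
11 [184.2 184.8 185.4]
stand [([614.9, 171.3, -1.0], 0.79)]
seat []
lip [([683.6, 158.1, 54.9], 0.74)]
end_stop []
knob [([684.9, 158.5, 52.9], 0.27)]
```

View pics/w8.png

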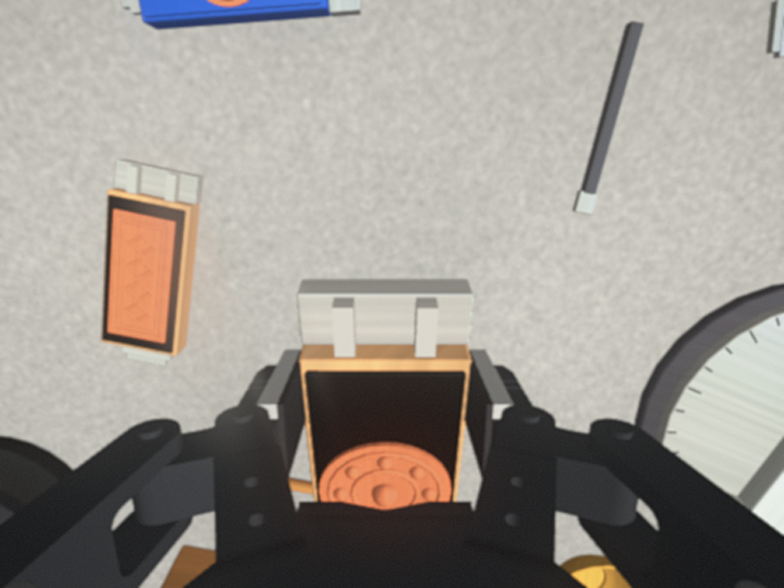

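Lifted with a tilt of about 11.5°. Next I move beside the stand with the block's heading aligned, to measure the stand.

Request:
apply_moves([
  {"dx": -0.0229, "dy": 0.0347, "dz": -0.0125, "roll": 0, "hand": 0.044},
  {"dx": -0.0229, "dy": 0.0347, "dz": -0.0125, "roll": 0, "hand": 0.044},
  {"dx": -0.0229, "dy": 0.0347, "dz": -0.0125, "roll": 0, "hand": 0.044},
  {"dx": -0.0229, "dy": 0.0347, "dz": -0.0125, "roll": 8.4, "hand": 0.044},
  {"dx": 0, "dy": 0, "dz": 0, "roll": 8.4, "hand": 0.044},
  {"dx": 0, "dy": 0, "dz": 0, "roll": 8.4, "hand": 0.044},
  {"dx": 0, "dy": 0, "dz": 0, "roll": 0, "hand": 0.044},
])

```text
clock: 11.15
tcp_pos: [617.2, 11.8, 213.7]
ee_rot: [-0.001, 0.112, 0.994, 0.0]
ft_force: [0.3, -0.3, -4.2]
gripper_width: 50.3
```

Run:
```python
from h import *
s=shot('w9'); print(s['clock'],s['tcp_pos'],yaw(s['ee_rot']),s['ft_force'],s['moment'],s['gripper_width'],s['joint_pos'])
for q in ['stand','seat','lip','end_stop','knob']:
    print(q,[(np.round(r['point'],1).tolist(),round(r['p'],2)) for r in landmark_of('wrist',q)[:3]])
```

```text
11.15 [617.24821178  11.76676162 213.69197583] 167.16200199105378 [ 0.33651224 -0.34788715 -4.19783537] [ 0.07810004  0.11054613 -0.01009237] 50.259266267781435 [-1.10985933e-01  4.04053677e-01  1.34257506e-01  1.30373777e+00
  1.98798164e-04  1.13078977e-01]
stand [([616.1, 169.7, 1.1], 0.59)]
seat [([600.2, -295.7, 0.0], 0.52)]
lip [([684.5, 161.3, 54.7], 0.93), ([614.0, 171.4, -1.9], 0.31)]
end_stop [([551.7, 183.2, 48.8], 0.65)]
knob [([513.1, 192.1, 87.6], 0.55), ([598.9, -297.0, 2.4], 0.5)]
```

View pics/w9.png

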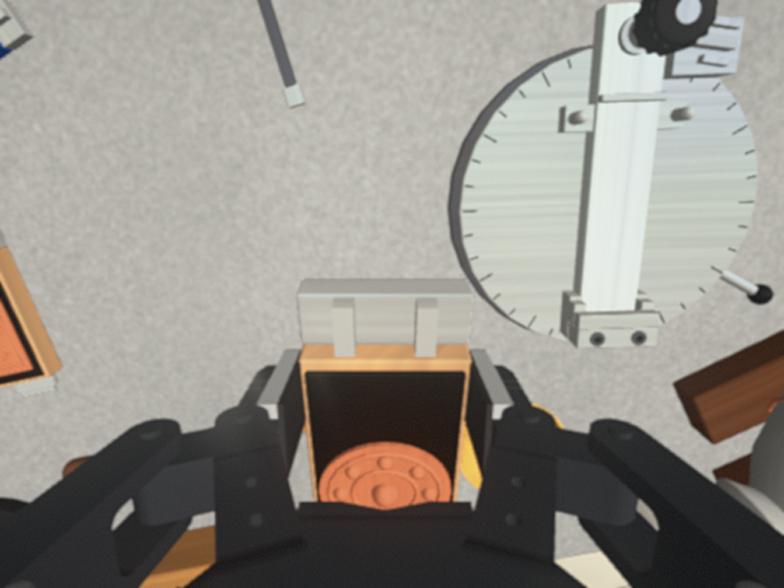

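The view is clear: jaw at (612,325), end stop at (632,98), dowels at (577,118) and (682,114), knob at (680,20). I'll fit the stand's frame from depth.

Run:
```python
from h import *
z=np.load('w9.npz'); P=cloud(z); ok=z['d']>0
Z=P[...,2]; X=P[...,0];Y=P[...,1]
reg=ok&(X>470)&(X<760)&(Y>60)&(Y<290)
bench=ok&(Z<8)&(Z>-10); print('bench',np.median(Z[bench]))
# bed
b=reg&(abs(Z-45)<3); p=P[b][:,:2].astype(np.float32)
# largest component
lab,n_=None,None
n,l,st,_=cv2.connectedComponentsWithStats(b.astype(np.uint8),connectivity=4)
i=1+np.argmax(st[1:,4]); p=P[l==i]; print('bed',st[i],np.median(p[:,2]))
r=cv2.minAreaRect(p[:,:2].astype(np.float32)); print(r)
# PCA direction
c=p[:,:2].mean(0); w,V=np.linalg.eigh(np.cov((p[:,:2]-c).T)); d=V[:,1]; d=d*np.sign(d[0]); print('pca yaw',np.degrees(np.arctan2(d[1],d[0])),c)
a=r[2]; 
# disc
b=reg&(abs(Z-30)<3); n,l,st,_=cv2.connectedComponentsWithStats(b.astype(np.uint8)); 
q=P[b][:,:2].astype(np.float32); print('disc',cv2.minEnclosingCircle(q),np.median(P[b][:,2]))
# refine edges: bin bed along d, lateral extents
e=np.array([-d[1],d[0]]); s=(p[:,:2]-c)@d; t=(p[:,:2]-c)@e
L=[]
for s0 in range(int(s.min())+5,int(s.max())-5,6):
    k=(s>=s0)&(s<s0+6)
    if k.sum()>20: L.append((s0+3,np.percentile(t[k],2),np.percentile(t[k],98)))
L=np.array(L); print(np.round(L,1).tolist())
# jaw: z>56 near (680,158); stop: z~52
for lo,hi,nm in [(57,70,'jaw'),(49,60,'stop')]:
    b=reg&(Z>lo)&(Z<hi)
    n,l,st,_=cv2.connectedComponentsWithStats(b.astype(np.uint8))
    for i in range(1,n):
        if st[i,4]>25:
            k=P[l==i]; ss=(k[:,:2]-c)@d; tt=(k[:,:2]-c)@e
            print(nm,st[i].tolist(),'mean',np.round(k.mean(0),1),'s',np.round(np.percentile(ss,[1,50,99]),1),'t',np.round(np.percentile(tt,[1,50,99]),1))
b=reg&(Z>84)&(Z<100); k=P[b]; print('knob',len(k),k.mean(0),cv2.minEnclosingCircle(k[:,:2].astype(np.float32)),'s,t',((k[:,:2].mean(0)-c)@d,(k[:,:2].mean(0)-c)@e), np.percentile(k[:,2],[50,95]))
```

```text
bench 0.24830850881292577
bed [ 404    2   80  240 8742] 45.00019549981904
((602.309814453125, 174.20343017578125), (54.54121780395508, 213.29400634765625), 77.012451171875)
pca yaw -9.527321167144658 [593.85657453 172.33063841]
disc ((642.7488403320312, 194.9936065673828), 150.6998748779297) 30.062649674901664
[[-91.0, -16.3, 1.1], [-85.0, -16.5, -5.8], [-79.0, -16.6, -6.4], [-73.0, -16.5, 13.3], [-67.0, -16.6, 23.4], [-61.0, -16.6, 23.3], [-55.0, -16.8, 26.2], [-49.0, -17.2, 21.5], [-43.0, -17.6, 29.1], [-37.0, -19.3, 23.9], [-31.0, -20.0, 28.9], [-25.0, -17.7, 29.1], [-19.0, -17.8, 20.8], [-13.0, -17.6, 20.5], [-7.0, -18.1, 20.1], [-1.0, -18.2, 20.2], [5.0, -18.5, 20.3], [11.0, -18.4, 20.3], [17.0, -18.7, 19.8], [23.0, -18.8, 19.5], [29.0, -18.8, 19.3], [35.0, -19.1, 19.4], [41.0, -19.3, 19.4], [47.0, -19.5, 18.9], [53.0, -19.5, 19.2], [59.0, -19.5, 18.7], [65.0, -20.1, 18.4], [71.0, -20.1, 18.4], [77.0, -20.0, 17.9], [83.0, -27.1, 24.4], [89.0, -27.6, 21.7], [95.0, -28.1, 17.8]]
jaw [496, 11, 35, 25, 520] mean [526.8 229.4  60.6] s [-85.  -74.8 -68. ] t [31.8 45.5 56. ]
jaw [500,
[... 258 characters left out ...]
 [22.9 42.5 61.1]
stop [443, 12, 18, 27, 222] mean [515.9 182.5  52. ] s [-89.4 -77.9 -70.3] t [-7.5 -3.7  6.1]
stop [428, 66, 49, 7, 285] mean [549.  182.   51.8] s [-48.3 -45.8 -43.3] t [-17.2   2.1  22.2]
stop [483, 76, 13, 10, 100] mean [565.5 210.9  54.3] s [-38.1 -34.3 -30.8] t [30.7 33.  37.2]
stop [408, 79, 12, 10, 96] mean [553.4 147.4  54.5] s [-39.5 -35.9 -32.1] t [-34.  -31.7 -26.8]
stop [406, 214, 63, 33, 355] mean [683.8 148.   54.7] s [ 85.   90.7 112.2] t [-28.5 -21.   26.4]
knob 1588 [518.68502324 185.3331956   93.48085866] ((515.0519409179688, 189.3588104248047), 17.88789176940918) s,t (np.float64(-76.2868499602885), np.float64(0.3809734644621813)) [94.50065    96.21757319]
```

```bash
cat >> h.py <<'E'
from scipy.optimize import least_squares
SEAT=np.array([616.5,169.6]); SY=np.radians(-11.1)
U=np.array([np.cos(SY),np.sin(SY)]); V=np.array([-U[1],U[0]])
def fitblock(n,verbose=True):
    """block pose in gripper: in plane (X along block fwd = -tool x, Z world) relative to TCP"""
    z=np.load(n+'.npz'); P=cloud(z); t=z['tcp']; ps=np.radians(yaw(z['q']))
    ax=-np.array([np.cos(ps),np.sin(ps)]); ay=np.array([-ax[1],ax[0]])
    r=P[...,:2]-t[:2]; X=r@ax; Y=r@ay+0.0; Z=P[...,2]-t[2]
    base=(z['d']>0)&(X>-40)&(X<-9)&(Z<40)&(Z>-12)
    v,u=np.mgrid[0:420,0:560]; base&=(v>190)&(v<300)
    g=base&(abs(Y+0.6)<7); rb=base&(abs(abs(Y+.6)-12)<2)
    segG=[((-65,0),(-65,10)),((-65,10),(-47,10)),((-47,10),(-47,18)),((-47,18),(-44.5,18))]
    segR=[((-65,0),(-65,16)),((-65,16),(-47,16)),((-47,16),(-47,18)),((-47,18),(-44.5,18))]
    def dist(p,segs):
        D=[]
        for a,b in segs:
            a=np.array(a,float);b=np.array(b,float);w=b-a
            k=np.clip(((p-a)@w)/(w@w),0,1); D.append(np.linalg.norm(p-(a+k[:,None]*w),axis=1))
        return np.min(D,0)
    pg=np.c_[X[g],Z[g]]; pr=np.c_[X[rb],Z[rb]]
    def inv(p,th,x0,z0): # th = tail-up tilt; block->tool: X=x0+x cos+z sin, Z=z0 - x sin + z cos
        c,s=np.cos(th),np.sin(th); q=p-[x0,z0]; return np.c_[q[:,0]*c-q[:,1]*s,q[:,0]*s+q[:,1]*c]
    def f(a):
        return np.r_[dist(inv(pg,*a),segG),dist(inv(pr,*a),segR)]
    best=None
    for th0 in np.radians([0,6,12]):
        s_=least_squares(f,[th0,32,5+30*np.sin(th0)*-1],loss='soft_l1',f_scale=1)
        if best is None or s_.cost<best.cost: best=s_
    th,x0,z0=best.x; c,s=np.cos(th),np.sin(th)
    tip=np.array([x0+75*c,z0-75*s])
    if verbose: print(n,'tilt',np.degrees(th),'origin rel tcp',x0,z0,'tip rel tcp',tip,'rms',np.sqrt(np.median(best.fun**2)),len(best.fun))
    return th,x0,z0,tip
E
python3 - <<'E'
from h import *
for n in ['w3','w4','w8','w9']: fitblock(n)
s=env.read_state(); t=s['tcp_pos']; th,x0,z0,tip=fitblock('w9',False)
ps=np.radians(yaw(s['ee_rot'])); ax=-np.array([np.cos(ps),np.sin(ps)])
print('block yaw',np.degrees(np.arctan2(ax[1],ax[0])),'tcp in seat',(t[:2]-SEAT)@U,(t[:2]-SEAT)@V,t[2]-45)
E
```

```text
w3 tilt 1.0765818908000544 origin rel tcp 33.49897201946041 -5.381553700013659 tip rel tcp [108.48573265  -6.79071318] rms 0.435249064103882 3629
w4 tilt -360.01275932887023 origin rel tcp 34.088093112922095 -4.159032688182798 tip rel tcp [109.08809125  -4.14233077] rms 0.4154561371096026 3255
w8 tilt 12.499777436827799 origin rel tcp 30.248836979179284 -10.619168803291418 tip rel tcp [103.47110057 -26.85185542] rms 0.33990579650372865 3375
w9 tilt 12.914936972473551 origin rel tcp 30.17458066124661 -10.788758205663717 tip rel tcp [103.27730265 -27.55157531] rms 0.32569725733368976 3362
block yaw -12.912091475816364 tcp in seat 31.71064095378288 -155.12857181328454 170.07858743950692
```

Block in hand: tilt 12.7°, tongue tip 103.4 mm ahead of and 27 mm below the TCP. I'll move above the bed with the tip about 10 mm in front of the lip.

Request:
apply_moves([
  {"dx": 0, "dy": 0, "dz": 0, "roll": -1.8, "hand": 0.044},
  {"dx": 0.0193, "dy": 0.0388, "dz": 0.012, "roll": 0, "hand": 0.044},
  {"dx": 0.0193, "dy": 0.0388, "dz": 0.012, "roll": 0, "hand": 0.044},
  {"dx": 0.0193, "dy": 0.0388, "dz": 0.012, "roll": 0, "hand": 0.044},
  {"dx": 0.0193, "dy": 0.0388, "dz": 0.012, "roll": 0, "hand": 0.044},
  {"dx": 0, "dy": 0, "dz": 0.03, "roll": 0, "hand": 0.044},
  {"dx": 0, "dy": 0, "dz": 0.03, "roll": 0, "hand": 0.044},
  {"dx": 0, "dy": 0, "dz": 0, "roll": 0, "hand": 0.044},
  {"dx": 0, "dy": 0, "dz": 0, "roll": 0, "hand": 0.044},
])

```text
clock: 12.58
tcp_pos: [572.9, 178.6, 108.4]
ee_rot: [0.001, 0.097, 0.995, 0.0]
ft_force: [0.8, -0.3, -2.1]
gripper_width: 50.3
```

```bash
cat >> h.py <<'E'
def where(n):
    s=shot(n); t=s['tcp_pos']
    print('t',s['clock'],'tcp seat',np.round([(t[:2]-SEAT)@U,(t[:2]-SEAT)@V,t[2]-45],1),'yaw',round(yaw(s['ee_rot']),2),'F',np.round(s['ft_force'],1),'M',np.round(s['moment'],2),'w',round(s['gripper_width'],1),'q6',round(s['joint_pos'][5],2))
    try:
        th,x0,z0,tip=fitblock(n,False)
        print('tilt',round(np.degrees(th),1),'tip in seat x,z',np.round([(t[:2]-SEAT)@U+tip[0],t[2]-45+tip[1]],1),'rel',np.round(tip,1))
    except Exception as e: print(e)
    return s
E
python3 - <<'E'
from h import *
where('w10')
im,d=get_image('scene'); save('s10',im[150:300,280:480],4)
for q in ['tongue_tip','lip','end_stop','knob']:
    for c in ['scene','wrist']:
        print(q,c,[(np.round([(np.array(r['point'][:2])-SEAT)@U,(np.array(r['point'][:2])-SEAT)@V,r['point'][2]-45],1).tolist(),round(r['p'],2)) for r in landmark_of(c,q)[:2]])
E
```

```text
t 12.575 tcp seat [-44.6   0.4  63.4] yaw 168.87 F [ 0.8 -0.3 -2.1] M [0.01 0.14 0.  ] w 50.3 q6 0.36
tilt 12.7 tip in seat x,z [58.7 36.2] rel [103.3 -27.3]
tongue_tip scene [([-212.8, -166.5, -48.4], 0.81), ([-84.4, -527.6, -39.0], 0.8)]
tongue_tip wrist []
lip scene [([69.2, -0.2, 7.4], 0.73)]
lip wrist []
end_stop scene [([-66.8, -0.2, 9.3], 0.58), ([-12.0, 0.5, 53.5], 0.5)]
end_stop wrist [([-68.8, -1.9, 3.5], 0.73)]
knob scene [([-104.5, 3.7, 40.8], 0.49)]
knob wrist [([-105.9, 3.3, 40.8], 0.65)]
```

View pics/s10.png

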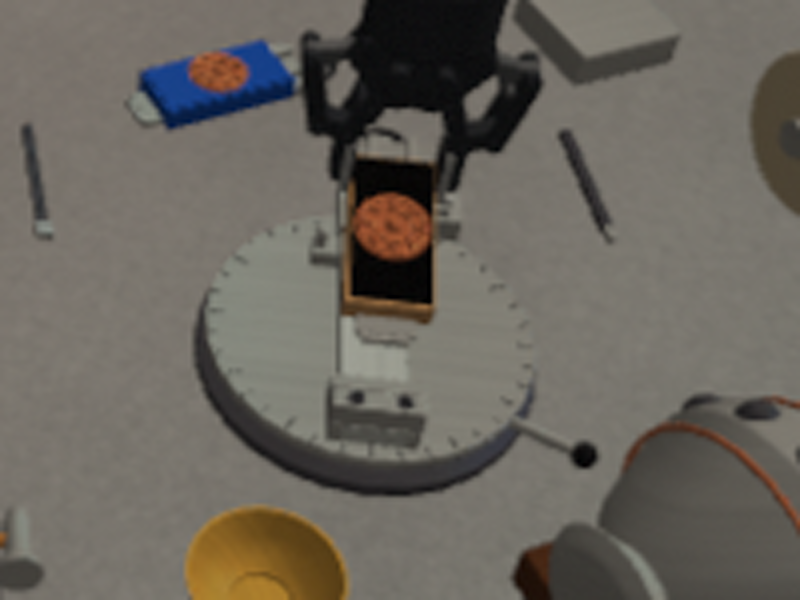

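View pics/w10.png

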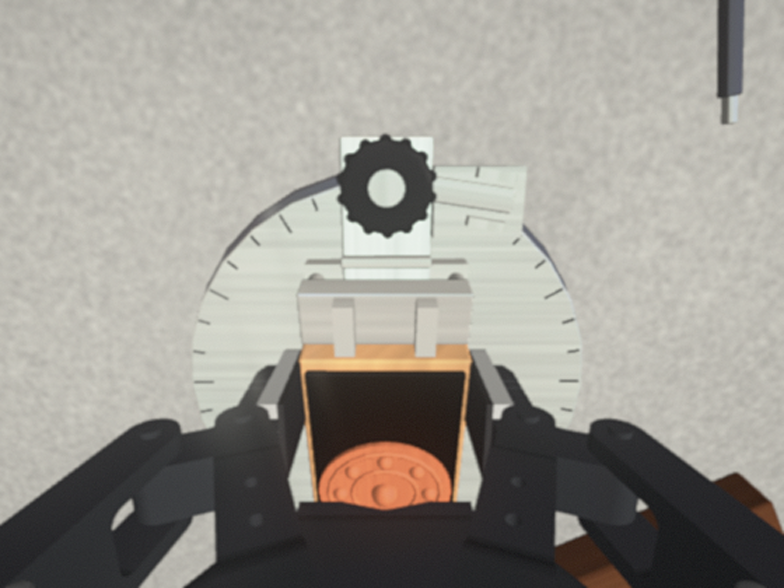

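Block, stop, dowels and knob are all in line at about column 386. A quick check of the seat position from this view, before going down.

Run:
```python
from h import *
z=np.load('w10.npz'); P=cloud(z); Z=P[...,2]-45; r=P[...,:2]-SEAT; S=r@U; T=r@V
b=(Z>46)&(Z<56)&(abs(T)<30)&(S<-80)&(S>-130)&(z['d']>0)
print('knob top',cv2.minEnclosingCircle(np.c_[S[b],T[b]].astype(np.float32)),np.median(Z[b]))
b=(abs(T)<18)&(Z>4)&(Z<12)&(S<-55)&(S>-80)&(z['d']>0); print('stop',np.percentile(S[b],[2,50,98]),np.median(Z[b]))
for v in range(180,200,1): print(v,[f'{S[v,u]:.1f},{Z[v,u]:.1f}' for u in (262,276,290)])
b=(abs(Z)<1.5)&(S<-72)&(S>-88)&(abs(T)<30); print('bed T',np.percentile(T[b],[3,97]))
```

```text
knob top ((-104.16969299316406, -0.043967343866825104), 17.265640258789062) 49.97013270542034
stop [-71.33498792 -69.4005674  -66.60340573] 6.9115756171757745
180 ['-72.1,-0.3', '-72.3,0.4', '-72.2,0.0']
181 ['-71.5,0.0', '-71.4,-0.4', '-71.8,1.3']
182 ['-71.4,2.4', '-71.4,2.5', '-71.0,0.5']
183 ['-70.9,3.3', '-71.0,3.5', '-71.2,4.3']
184 ['-71.1,7.0', '-71.0,6.3', '-71.0,6.3']
185 ['-70.5,7.0', '-70.5,6.8', '-70.7,8.1']
186 ['-69.7,6.4', '-69.9,7.3', '-69.9,7.2']
187 ['-69.2,6.9', '-69.6,8.7', '-69.4,7.8']
188 ['-68.9,8.1', '-68.7,7.5', '-68.5,6.8']
189 ['-68.1,7.7', '-68.1,7.7', '-68.1,7.5']
190 ['-67.3,6.8', '-67.2,6.5', '-67.5,7.6']
191 ['-65.3,1.0', '-64.8,-0.7', '-65.3,1.1']
192 ['-64.2,-0.5', '-64.3,-0.3', '-64.4,0.2']
193 ['-63.8,0.5', '-63.6,-0.3', '-63.6,-0.3']
194 ['-63.0,-0.3', '-63.1,0.4', '-62.8,-0.9']
195 ['-62.7,1.3', '-62.4,0.2', '-62.4,0.3']
196 ['-61.9,0.8', '-61.5,-0.6', '-61.6,-0.3']
197 ['-61.1,0.3', '-61.3,0.8', '-61.4,1.4']
198 ['-60.4,0.0', '-60.6,0.7', '-60.2,-0.5']
199 ['-59.6,-0.4', '-59.8,0.2', '-59.4,-1.1']
bed T [-19.09071689  19.03763184]
```

Request:
apply_moves([
  {"dx": 0, "dy": -0.0003, "dz": 0.012, "roll": 0, "hand": 0.044},
  {"dx": 0, "dy": 0, "dz": 0.012, "roll": 0, "hand": 0.044},
  {"dx": 0, "dy": 0, "dz": 0.009, "roll": 0, "hand": 0.044},
  {"dx": 0, "dy": 0, "dz": 0, "roll": 0, "hand": 0.044},
  {"dx": 0, "dy": 0, "dz": 0, "roll": 0, "hand": 0.044},
])

```text
clock: 13.7
tcp_pos: [572.2, 178.4, 74.3]
ee_rot: [0.0, 0.097, 0.995, 0.0]
ft_force: [0.8, -0.3, -3.1]
gripper_width: 50.1
```

Run:
```python
from h import *
where('w11')
im,d=get_image('scene'); save('s11',im[150:300,280:480],4)
```

```text
t 13.7 tcp seat [-45.2   0.1  29.3] yaw 168.85 F [ 0.8 -0.3 -3.1] M [0.   0.13 0.02] w 50.1 q6 0.36
tilt 13.0 tip in seat x,z [58.   1.6] rel [103.2 -27.8]
```

View pics/s11.png

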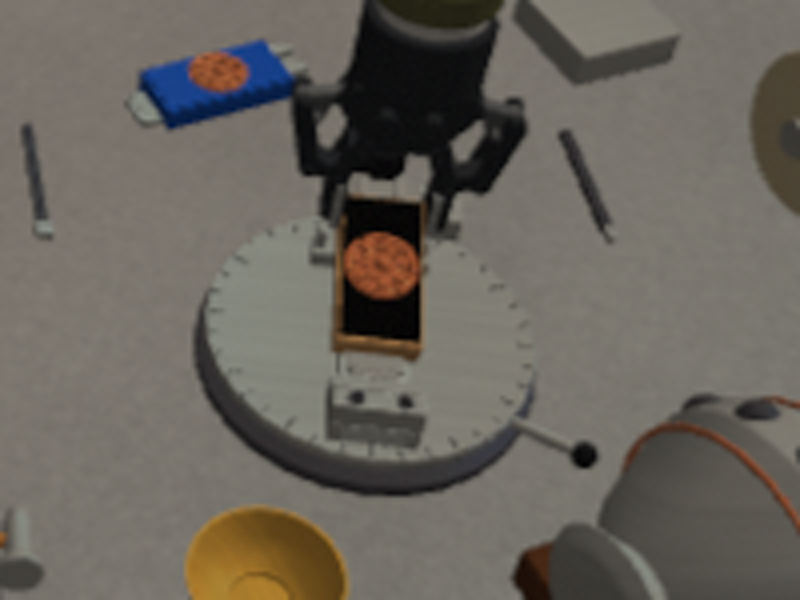

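Tip is at x 58, z 1.6 with no contact. I'll advance under the lip (tool −x) in small steps.

Request:
apply_moves([
  {"dx": -0.004, "dy": 0, "dz": 0.0005, "roll": 0, "hand": 0.044},
  {"dx": -0.004, "dy": 0, "dz": 0, "roll": 0, "hand": 0.044},
  {"dx": -0.004, "dy": 0, "dz": 0, "roll": 0, "hand": 0.044},
  {"dx": 0, "dy": 0, "dz": 0, "roll": 0, "hand": 0.044},
])

```text
clock: 14.3
tcp_pos: [584.4, 175.9, 73.9]
ee_rot: [0.0, 0.097, 0.995, 0.0]
ft_force: [-1.3, 1.1, -2.9]
gripper_width: 50.4
```

Run:
```python
from h import *
where('w12')
```

```text
t 14.3 tcp seat [-32.7   0.   28.9] yaw 168.83 F [-1.3  1.1 -2.9] M [0.02 0.11 0.  ] w 50.4 q6 0.36
tilt 12.9 tip in seat x,z [70.5  1.3] rel [103.2 -27.5]
```

Request:
apply_moves([
  {"dx": -0.003, "dy": 0, "dz": 0, "roll": 0, "hand": 0.044},
  {"dx": -0.0025, "dy": 0, "dz": 0, "roll": 0, "hand": 0.044},
  {"dx": 0, "dy": 0, "dz": 0, "roll": 0, "hand": 0.044},
])

```text
clock: 14.72
tcp_pos: [589.5, 174.9, 73.8]
ee_rot: [0.0, 0.097, 0.995, 0.0]
ft_force: [-0.4, -0.8, -3.5]
gripper_width: 50.3
```

Run:
```python
from h import *
where('w13')
im,d=get_image('scene'); save('s13',im[150:300,280:480],4)
```

```text
t 14.725 tcp seat [-27.5   0.   28.8] yaw 168.84 F [-0.4 -0.8 -3.5] M [0.04 0.07 0.02] w 50.3 q6 0.35
tilt 12.7 tip in seat x,z [75.9  1.8] rel [103.4 -27. ]
```

View pics/s13.png

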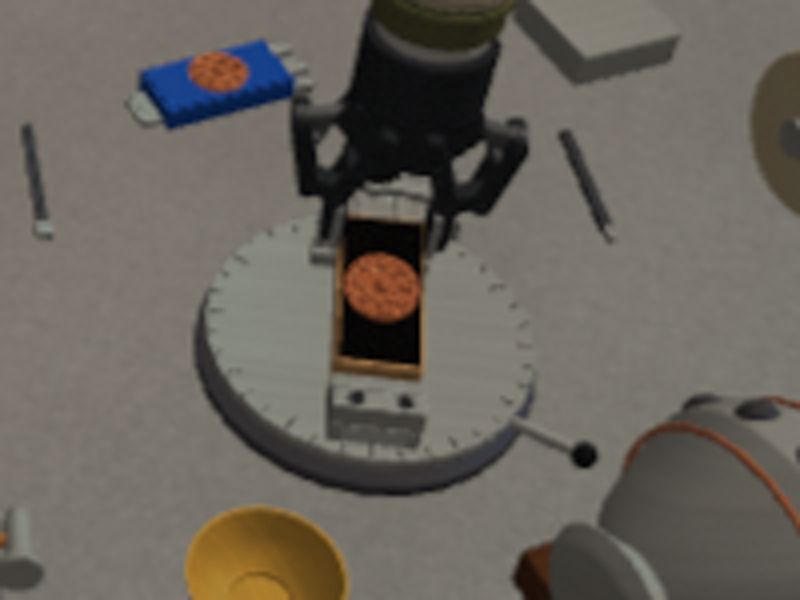

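The tongue is hooked. I'll swing down in small steps at 20 N grip, following the arc about the tip.

Request:
apply_moves([
  {"dx": 0, "dy": 0, "dz": 0, "roll": 0, "hand": 0.05},
  {"dx": 0.001, "dy": 0, "dz": 0.003, "roll": 0, "hand": 0.05},
  {"dx": 0.0009, "dy": 0, "dz": 0.003, "roll": 0, "hand": 0.05},
  {"dx": 0.0009, "dy": 0, "dz": 0.003, "roll": 0, "hand": 0.05},
  {"dx": 0.0008, "dy": 0, "dz": 0.003, "roll": 0, "hand": 0.05},
  {"dx": 0, "dy": 0, "dz": 0, "roll": 0, "hand": 0.05},
], newtons=20)

```text
clock: 15.58
tcp_pos: [586.1, 175.7, 62.2]
ee_rot: [0.001, 0.097, 0.995, 0.0]
ft_force: [-1.4, -0.6, 5.5]
gripper_width: 50.5
```

Run:
```python
from h import *
where('w14')
```

```text
t 15.575 tcp seat [-31.    0.1  17.2] yaw 168.85 F [-1.4 -0.6  5.5] M [-0.23 -0.23 -0.09] w 50.5 q6 0.35
tilt 7.7 tip in seat x,z [75.7 -0.7] rel [106.7 -17.9]
```

View pics/w14.png

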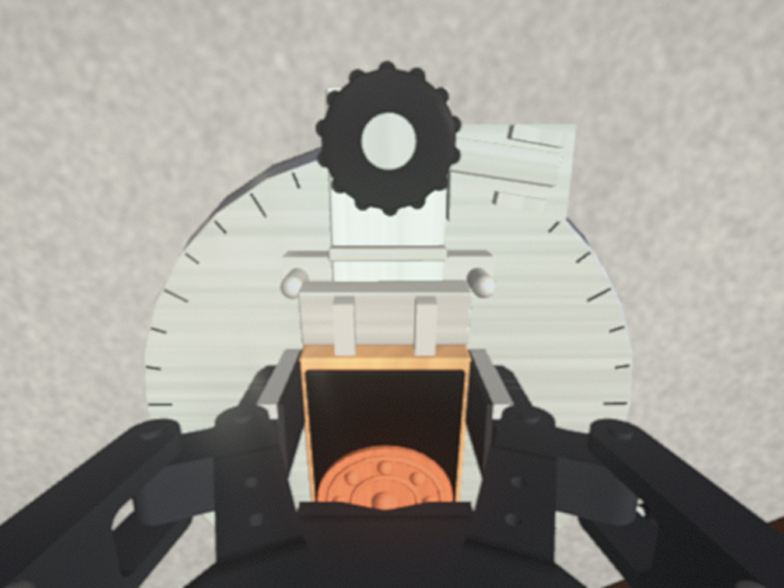

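Run:
```python
from h import *
z=np.load('w14.npz'); P=cloud(z); Z=P[...,2]-45; r=P[...,:2]-SEAT; S=r@U; T=r@V; ok=z['d']>0
b=ok&(Z>46)&(Z<56)&(abs(T)<30)&(S<-80)&(S>-130); print('knob',cv2.minEnclosingCircle(np.c_[S[b],T[b]].astype(np.float32)))
for sg in (1,-1):
    b=ok&(Z>6)&(Z<14)&(abs(T-sg*32.5)<6)&(abs(S+58)<7); print('dowel',sg,b.sum(),np.median(S[b]),np.median(T[b]),np.percentile(T[b],[3,97]))
b=ok&(Z<45)&(Z>8)&(S<-50)&(S>-64)&(abs(T)<29.0); print('shoe T',np.percentile(T[b],[1,99]),b.sum())
for s0 in (-112,-80,): 
    b=ok&(abs(Z)<2)&(abs(S-s0)<4)&(abs(T)<24); print('bed',s0,np.percentile(T[b],[2,98]))
# block sides further: wood rim
b=ok&(S<-35)&(S>-45)&(Z>20)&(Z<45)&(abs(T)<27.5); print('wood T',np.percentile(T[b],[1,99]))
```

```text
knob ((-104.15573120117188, 0.03357922285795212), 17.268856048583984)
dowel 1 243 -59.291313670154324 31.80505013889437 [28.81546733 35.47514299]
dowel -1 213 -59.42767266128942 -32.172195655286544 [-35.45203517 -29.21710033]
shoe T [-26.2191568   24.49687328] 4258
bed -112 [-19.56973681 -19.55108268]
bed -80 [-19.01156511  19.25701168]
wood T [-26.66934855  26.74117114]
```

Request:
apply_moves([
  {"dx": 0.0005, "dy": 0.0007, "dz": 0.002, "roll": 0, "hand": 0.05},
  {"dx": 0.0006, "dy": 0, "dz": 0.003, "roll": 0, "hand": 0.05},
  {"dx": 0.0005, "dy": 0, "dz": 0.003, "roll": 0, "hand": 0.05},
  {"dx": 0.0003, "dy": 0, "dz": 0.0025, "roll": 0, "hand": 0.05},
  {"dx": 0, "dy": 0, "dz": 0, "roll": 0, "hand": 0.05},
], newtons=20)

```text
clock: 16.25
tcp_pos: [583.5, 176.6, 50.9]
ee_rot: [-0.001, 0.097, 0.995, -0.0]
ft_force: [-3.1, -0.8, 2.8]
gripper_width: 50.3
```

Run:
```python
from h import *
where('w15')
```

```text
t 16.25 tcp seat [-33.7   0.5   5.9] yaw 168.84 F [-3.1 -0.8  2.8] M [-0.48  0.07 -0.22] w 50.3 q6 0.36
tilt 1.1 tip in seat x,z [76.2  0.5] rel [109.9  -5.3]
```

View pics/w15.png

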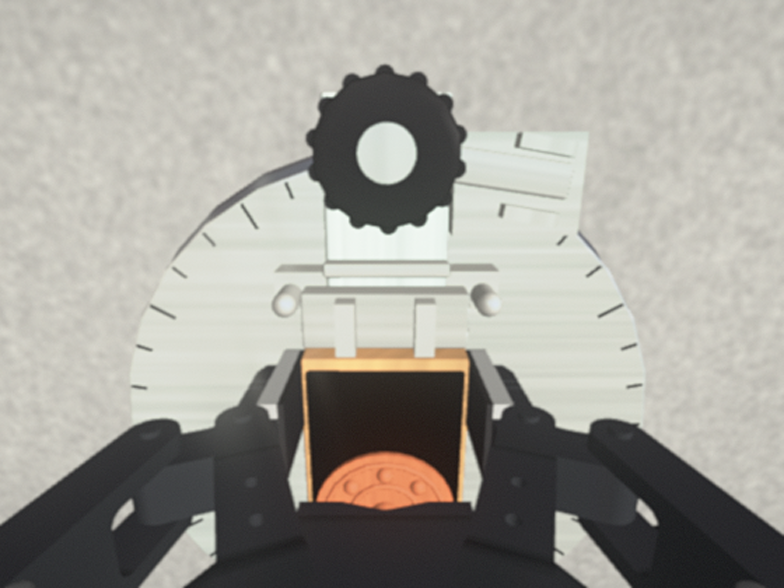

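It is between the dowels and inside the stop, almost flat (this fit also read 1.1° on the flat bench). I'll press lightly to the end, then open.

Request:
apply_moves([
  {"dx": 0.0001, "dy": 0, "dz": 0.001, "roll": 0, "hand": 0.05},
  {"dx": 0, "dy": 0, "dz": 0.0008, "roll": 0, "hand": 0.05},
  {"dx": 0, "dy": 0, "dz": 0, "roll": 0, "hand": 0.05},
], newtons=20)

```text
clock: 16.68
tcp_pos: [583.4, 176.9, 49.3]
ee_rot: [-0.0, 0.097, 0.995, 0.0]
ft_force: [-3.8, -1.2, 3.3]
gripper_width: 50.0
```

Run:
```python
from h import *
where('w16')
```

```text
t 16.675 tcp seat [-33.9   0.8   4.3] yaw 168.86 F [-3.8 -1.2  3.3] M [-0.31  0.36 -0.11] w 50.0 q6 0.36
tilt 0.7 tip in seat x,z [76.1 -0.3] rel [110.   -4.6]
```

```bash
cat >> h.py <<'E'
def flat(n):
    z=np.load(n+'.npz'); P=cloud(z); Z=P[...,2]-45; r=P[...,:2]-SEAT; S=r@U; T=r@V; ok=z['d']>0
    b=ok&(abs(T)<7)&(Z>5)&(Z<16)&(S>-63)&(S<-50); print('groove floor z (10)',np.median(Z[b]),'slope deg',np.degrees(np.arctan(np.polyfit(S[b],Z[b],1)[0])), b.sum())
    b=ok&(abs(T)<7)&(Z>3)&(Z<14)&(S<-56)&(S>-66.2); print('tail end x (-65..)',np.percentile(S[b],[0.5,2]))
    b=ok&(abs(S+80)<6)&(abs(T)<15); print('bed z',np.median(Z[b]))
    b=ok&(abs(T)<20)&(S>-42)&(S<40)&(Z>15)&(Z<35)
    if b.sum()>500:
        A=np.c_[S[b],np.ones(b.sum())]; c=np.linalg.lstsq(A,Z[b],rcond=None)[0]; print('top slope deg',np.degrees(np.arctan(c[0])),'z',np.median(Z[b]))
    b=ok&(Z>46)&(Z<75)&(abs(T)<30)&(S<-80)&(S>-130); 
    if b.sum(): print('knob',cv2.minEnclosingCircle(np.c_[S[b],T[b]].astype(np.float32)),np.median(Z[b]))
E
python3 - <<'E'
from h import *
flat('w15'); flat('w16')
E
```

```text
groove floor z (10) 13.258092465975274 slope deg 1.1448130150050952 929
tail end x (-65..) [-63.50601831 -63.43497755]
bed z 0.1349188146344602
top slope deg 1.8337661672512475 z 23.320226458956597
knob ((-104.2274169921875, 0.05928020551800728), 17.335588455200195) 50.042933266090934
groove floor z (10) 11.298225893271422 slope deg 2.294940331447159 959
tail end x (-65..) [-63.44280391 -63.34672036]
bed z 0.16285178423213864
top slope deg 2.660943644944813 z 21.829173147212444
knob ((-104.28294372558594, 0.011700630187988281), 17.2840576171875) 50.00159761475179
```

Request:
apply_moves([
  {"dx": 0, "dy": 0, "dz": 0.001, "roll": 0, "hand": 0.05},
  {"dx": 0, "dy": 0, "dz": 0.0005, "roll": 0, "hand": 0.05},
  {"dx": 0, "dy": 0, "dz": 0, "roll": 0, "hand": 0.05},
], newtons=20)

```text
clock: 17.1
tcp_pos: [583.6, 177.0, 48.3]
ee_rot: [-0.0, 0.097, 0.995, 0.0]
ft_force: [-6.6, 0.3, 5.8]
gripper_width: 50.1
```

Run:
```python
from h import *
where('w17'); flat('w17')
```

```text
t 17.1 tcp seat [-33.7   0.9   3.3] yaw 168.87 F [-6.6  0.3  5.8] M [-0.29  0.56 -0.13] w 50.1 q6 0.36
tilt 1.0 tip in seat x,z [76.2 -2. ] rel [109.9  -5.4]
groove floor z (10) 10.169369159222057 slope deg 4.790554382536678 988
tail end x (-65..) [-63.22874244 -63.09127446]
bed z 0.15252425767200606
top slope deg 3.2464546730417103 z 21.007009317128237
knob ((-104.2306900024414, 0.08519385010004044), 17.317655563354492) 50.00591760593096
```

The groove floor now reads 10.2 mm above the bed, so the block is down. Releasing and backing off upward.

Request:
apply_moves([
  {"dx": 0, "dy": 0, "dz": 0, "roll": 0, "hand": 0.052},
  {"dx": 0, "dy": 0, "dz": 0, "roll": 0, "hand": 0.056},
  {"dx": 0, "dy": 0, "dz": 0, "roll": 0, "hand": 0.064},
  {"dx": 0, "dy": 0, "dz": 0, "roll": 0, "hand": 0.066},
  {"dx": 0, "dy": 0, "dz": -0.02, "roll": 0, "hand": 0.066},
  {"dx": 0, "dy": 0, "dz": -0.04, "roll": 0, "hand": 0.066},
  {"dx": 0, "dy": 0, "dz": -0.03, "roll": 0, "hand": 0.066},
  {"dx": 0, "dy": 0, "dz": 0, "roll": 0, "hand": 0.066},
], newtons=20)

```text
clock: 18.15
tcp_pos: [586.1, 177.1, 141.1]
ee_rot: [0.003, 0.097, 0.995, 0.001]
ft_force: [-0.1, 0.3, 0.7]
gripper_width: 65.8
```

Run:
```python
from h import *
where('w18'); flat('w18')
im,d=get_image('scene'); save('s18',im[150:300,280:480],4)
```

```text
t 18.15 tcp seat [-31.3   1.5  96.1] yaw 168.85 F [-0.1  0.3  0.7] M [-0.01 -0.04  0.02] w 65.8 q6 0.36
tilt 0.0 tip in seat x,z [ 75.7 101.1] rel [107.   5.]
groove floor z (10) 10.167662884063425 slope deg 4.983795836550128 380
tail end x (-65..) [-62.57002384 -62.511222  ]
bed z 0.16177900408200685
top slope deg 1.281236709753942 z 21.362061585105664
knob ((-104.10017395019531, -0.07511730492115021), 17.13808822631836) 49.98601477830164
```

View pics/w18.png

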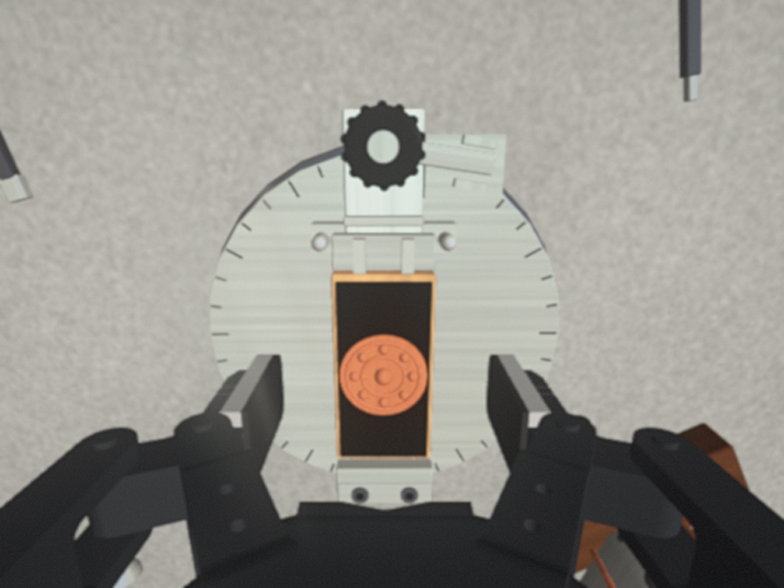

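View pics/s18.png

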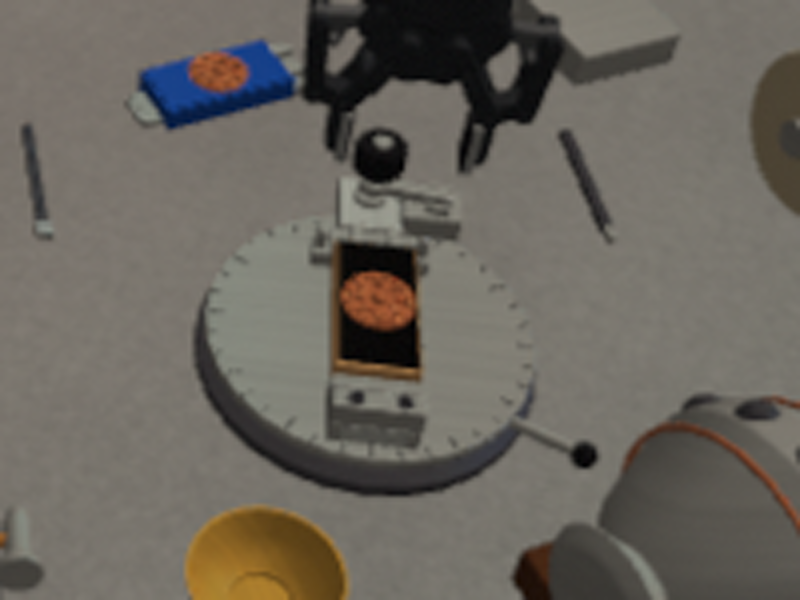

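The block lies flat inside the stop and dowels (shoe at (383,253)), and the scene view agrees. Knob next: move over it and descend around it.

Request:
apply_moves([
  {"dx": 0.036, "dy": -0.0005, "dz": 0, "roll": 0, "hand": 0.066},
  {"dx": 0.0365, "dy": -0.0005, "dz": 0, "roll": 0, "hand": 0.066},
  {"dx": 0, "dy": 0, "dz": 0, "roll": 0, "hand": 0.066},
  {"dx": 0, "dy": 0, "dz": 0, "roll": 0, "hand": 0.066},
], newtons=60)

```text
clock: 18.75
tcp_pos: [512.7, 189.7, 137.3]
ee_rot: [-0.0, 0.097, 0.995, -0.0]
ft_force: [0.6, 0.3, 0.3]
gripper_width: 66.2
```

Run:
```python
from h import *
where('w19')
im,d=get_image('top'); save('t19',im[150:260,120:280],5)
```

```text
t 18.75 tcp seat [-105.8   -0.2   92.3] yaw 168.86 F [0.6 0.3 0.3] M [ 0.04  0.01 -0.05] w 66.2 q6 0.4
tilt 0.0 tip in seat x,z [ 1.2 97.3] rel [107.   5.]
```

View pics/w19.png

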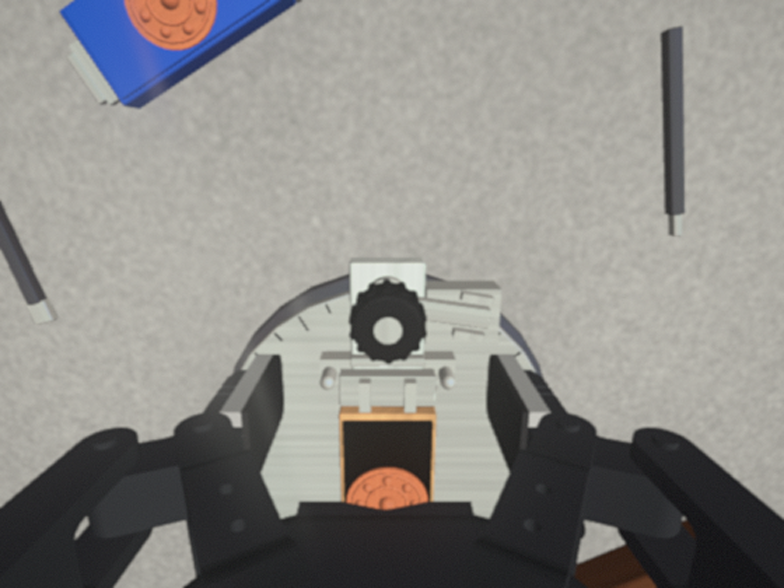

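Request:
apply_moves([
  {"dx": -0.0017, "dy": 0.0007, "dz": 0.025, "roll": 0, "hand": 0.066},
  {"dx": 0, "dy": 0, "dz": 0.025, "roll": 0, "hand": 0.066},
  {"dx": 0, "dy": 0, "dz": 0.015, "roll": 0, "hand": 0.066},
  {"dx": 0, "dy": 0, "dz": 0.004, "roll": 0, "hand": 0.066},
  {"dx": 0, "dy": 0, "dz": 0, "roll": 0, "hand": 0.066},
  {"dx": 0, "dy": 0, "dz": 0, "roll": 0, "hand": 0.066},
], newtons=60)

```text
clock: 19.6
tcp_pos: [515.2, 190.3, 69.9]
ee_rot: [0.001, 0.097, 0.995, 0.0]
ft_force: [1.1, 0.2, -0.2]
gripper_width: 66.2
```

Run:
```python
from h import *
where('w20')
```

```text
t 19.6 tcp seat [-103.4    0.8   24.9] yaw 168.85 F [ 1.1  0.2 -0.2] M [0.01 0.   0.03] w 66.2 q6 0.4
tilt -49.6 tip in seat x,z [-24.7 129.5] rel [ 78.8 104.7]
```

View pics/w20.png

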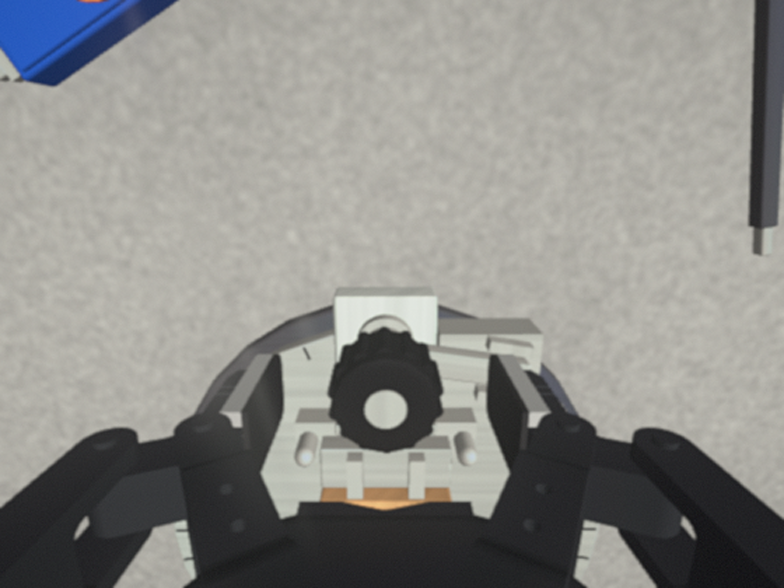

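The knob is centred between the pads at column 386. Down 2 mm more, then grip.

Request:
apply_moves([
  {"dx": 0.0007, "dy": 0, "dz": 0.0022, "roll": 0, "hand": 0.05},
  {"dx": 0, "dy": 0, "dz": 0, "roll": 0, "hand": 0.035},
  {"dx": 0, "dy": 0, "dz": 0, "roll": 0, "hand": 0.025},
  {"dx": 0, "dy": 0, "dz": 0, "roll": 0, "hand": 0.025},
  {"dx": 0, "dy": 0, "dz": 0, "roll": 0, "hand": 0.025},
], newtons=70)

```text
clock: 20.27
tcp_pos: [513.7, 190.5, 67.2]
ee_rot: [0.0, 0.097, 0.995, 0.0]
ft_force: [-2.1, 0.9, 5.4]
gripper_width: 30.2
```

Run:
```python
from h import *
where('w21')
```

```text
t 20.275 tcp seat [-104.9    0.8   22.2] yaw 168.87 F [-2.1  0.9  5.4] M [0.22 0.35 0.03] w 30.2 q6 0.4
tilt -52.1 tip in seat x,z [-29.1 133.1] rel [ 75.8 110.9]
```

View pics/w21.png

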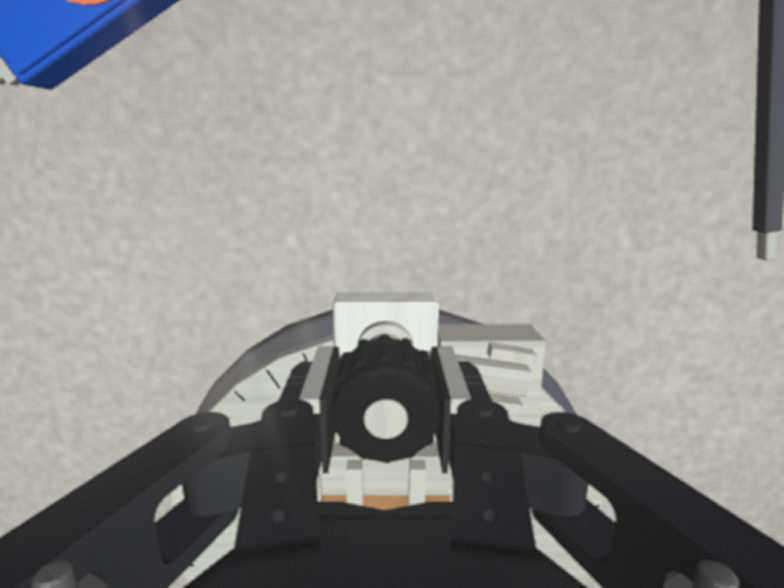

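Request:
apply_moves([
  {"dx": 0, "dy": 0, "dz": -0.004, "roll": 0, "hand": 0.025},
  {"dx": 0, "dy": 0, "dz": -0.004, "roll": 0, "hand": 0.025},
  {"dx": 0, "dy": 0, "dz": -0.003, "roll": 0, "hand": 0.025},
  {"dx": 0, "dy": 0, "dz": 0, "roll": 0, "hand": 0.025},
  {"dx": 0, "dy": 0, "dz": 0, "roll": 0, "hand": 0.025},
], newtons=70)

```text
clock: 20.95
tcp_pos: [513.5, 190.5, 77.4]
ee_rot: [-0.0, 0.097, 0.995, 0.0]
ft_force: [2.3, 4.3, -9.6]
gripper_width: 30.1
```

Run:
```python
from h import *
where('w22')
im,d=get_image('scene'); save('s22',im[130:280,290:470],4)
```

```text
t 20.95 tcp seat [-105.1    0.6   32.4] yaw 168.86 F [ 2.3  4.3 -9.6] M [ 0.96 -0.57 -0.  ] w 30.1 q6 0.4
tilt -53.2 tip in seat x,z [-31.  144.9] rel [ 74.1 112.5]
```

View pics/w22.png

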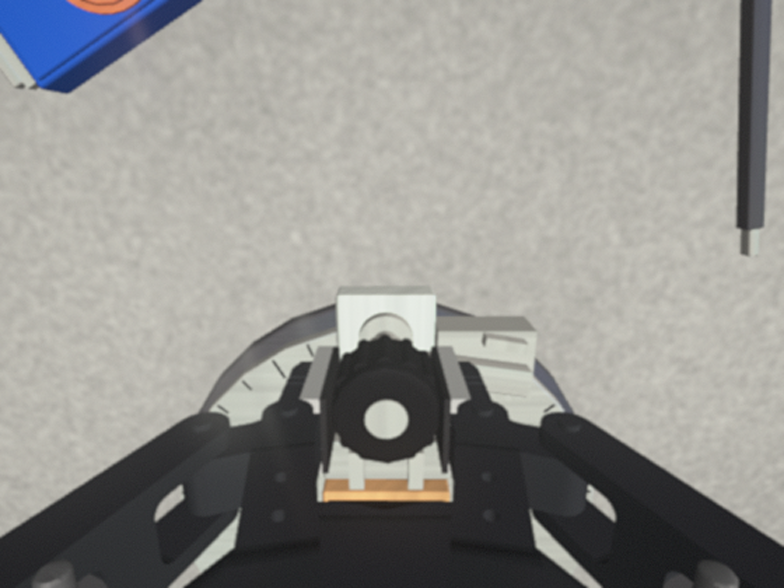

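View pics/s22.png

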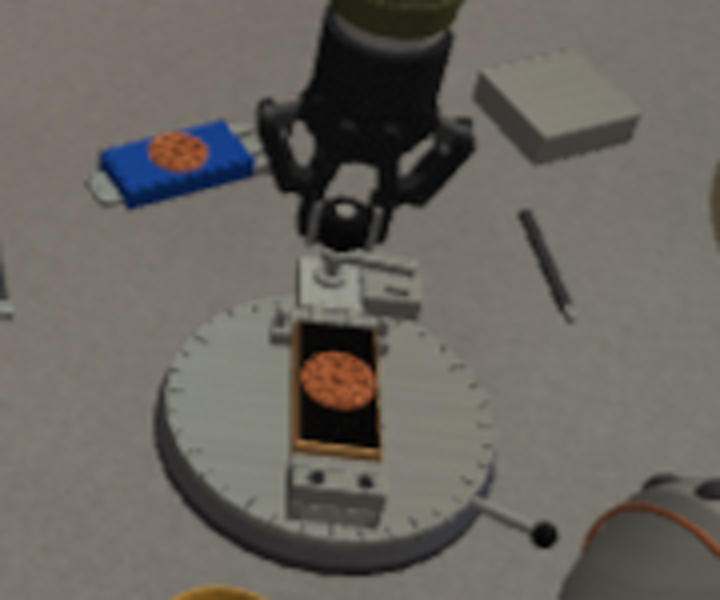

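Lifted 10.2 mm, and the spring pulls about 9.6 N as expected. I'll centre slightly and turn clockwise 80°.

Request:
apply_moves([
  {"dx": -0.0008, "dy": 0.0004, "dz": -0.0006, "roll": 0, "hand": 0.025},
  {"dx": 0, "dy": 0, "dz": 0, "roll": 8, "hand": 0.025},
  {"dx": 0, "dy": 0, "dz": 0, "roll": 8, "hand": 0.025},
  {"dx": 0, "dy": 0, "dz": 0, "roll": 8, "hand": 0.025},
  {"dx": 0, "dy": 0, "dz": 0, "roll": 8, "hand": 0.025},
  {"dx": 0, "dy": 0, "dz": 0, "roll": 8, "hand": 0.025},
  {"dx": 0, "dy": 0, "dz": 0, "roll": 0, "hand": 0.025},
], newtons=70)

```text
clock: 21.92
tcp_pos: [514.0, 190.9, 78.1]
ee_rot: [-0.001, 0.432, 0.902, 0.0]
ft_force: [0.3, 5.2, -10.6]
gripper_width: 30.1
```

Run:
```python
from h import *
where('w23')
im,d=get_image('scene'); save('s23',im[130:280,290:470],4)
```

```text
t 21.925 tcp seat [-104.7    1.1   33.1] yaw 128.8 F [  0.3   5.2 -10.6] M [ 1.1  -0.3  -0.01] w 30.1 q6 1.1
tilt -53.3 tip in seat x,z [-30.5 145.5] rel [ 74.2 112.4]
```

View pics/s23.png

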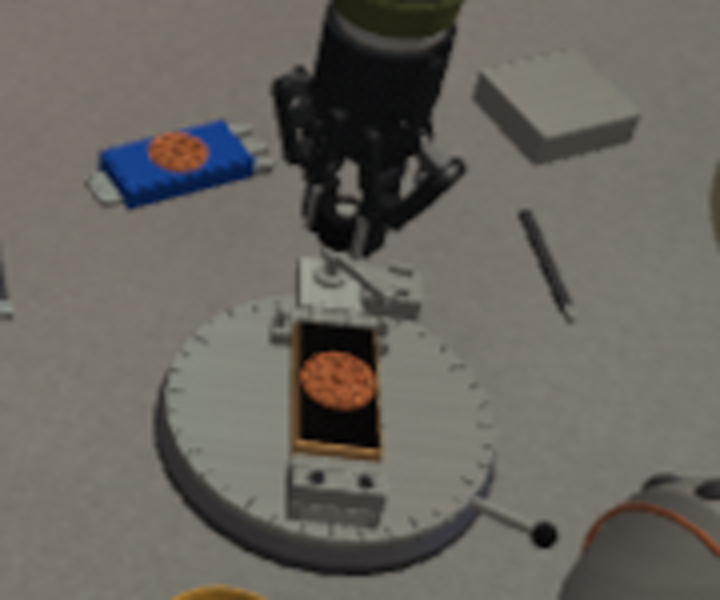

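View pics/w23.png

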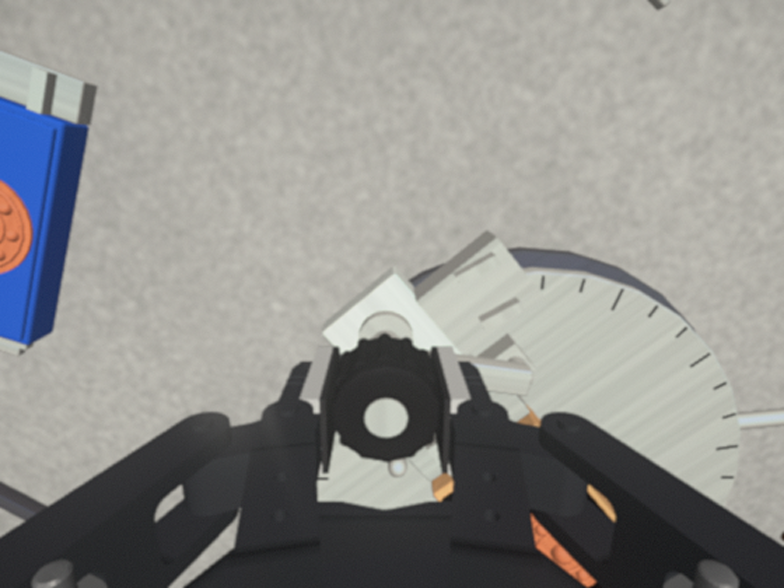

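The arm turns with the hand and is halfway, clear of the notch. Turning the remaining 40°.

Request:
apply_moves([
  {"dx": 0, "dy": 0, "dz": 0, "roll": 8, "hand": 0.025},
  {"dx": 0, "dy": 0, "dz": 0, "roll": 8, "hand": 0.025},
  {"dx": 0, "dy": 0, "dz": 0, "roll": 8, "hand": 0.025},
  {"dx": 0, "dy": 0, "dz": 0, "roll": 8, "hand": 0.025},
  {"dx": 0, "dy": 0, "dz": 0, "roll": 8, "hand": 0.025},
  {"dx": 0, "dy": 0, "dz": 0, "roll": 0, "hand": 0.025},
  {"dx": 0, "dy": 0, "dz": 0, "roll": 0, "hand": 0.025},
], newtons=70)

```text
clock: 22.9
tcp_pos: [514.4, 191.0, 78.3]
ee_rot: [-0.0, 0.714, 0.7, 0.0]
ft_force: [1.8, 6.3, -10.3]
gripper_width: 30.0
```

Run:
```python
from h import *
where('w24')
im,d=get_image('scene'); save('s24',im[170:250,330:420],8)
z=np.load('w24.npz'); P=cloud(z); Z=P[...,2]-45; r=P[...,:2]-SEAT; S=r@U; T=r@V; ok=z['d']>0
# arm top expected z: 16.5+10.5 = 27 (underside 8.5+10.5)
b=ok&(Z>18)&(Z<32)&(S>-95)&(S<-45)&(abs(T)<40)
for s0 in range(-92,-44,4):
    k=b&(abs(S-s0)<2)
    if k.sum()>4: print(s0,k.sum(),np.round(np.percentile(T[k],[3,50,97]),1),round(float(np.median(Z[k])),1))
```

```text
t 22.9 tcp seat [-104.3    1.3   33.3] yaw 88.86 F [  1.8   6.3 -10.3] M [ 1.22 -0.41  0.  ] w 30.0 q6 1.8
tilt -53.3 tip in seat x,z [-30.2 145.7] rel [ 74.2 112.5]
-88 5 [5.3 5.4 5.6] 22.1
-80 16 [5.4 5.8 6.1] 23.6
-76 39 [5.4 5.8 6.1] 23.5
-72 78 [2.5 5.7 6.5] 26.5
-68 150 [-2.2  3.9  6.3] 27.4
-64 189 [-3.   2.8  6.4] 27.2
-60 189 [-2.7  2.8  6.6] 27.4
-56 175 [-3.   3.   6.6] 27.4
-52 60 [-2.8  2.8  6.4] 27.2
```

View pics/s24.png

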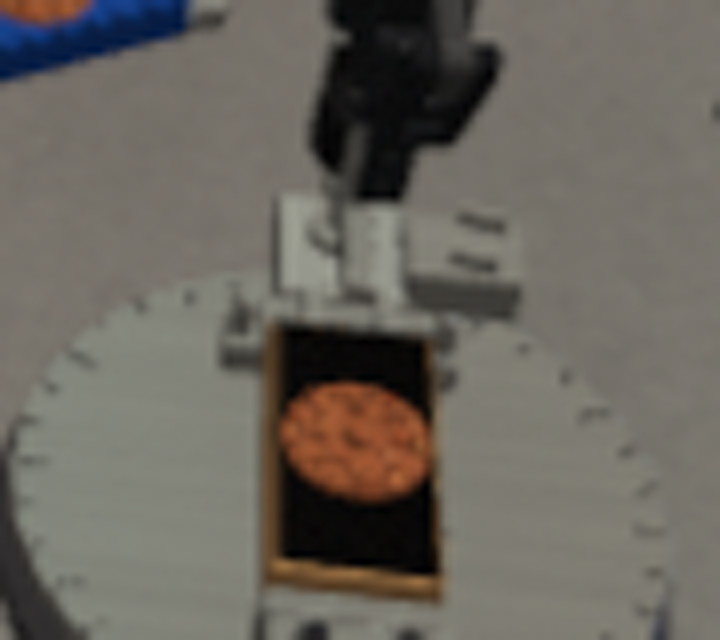

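View pics/w24.png

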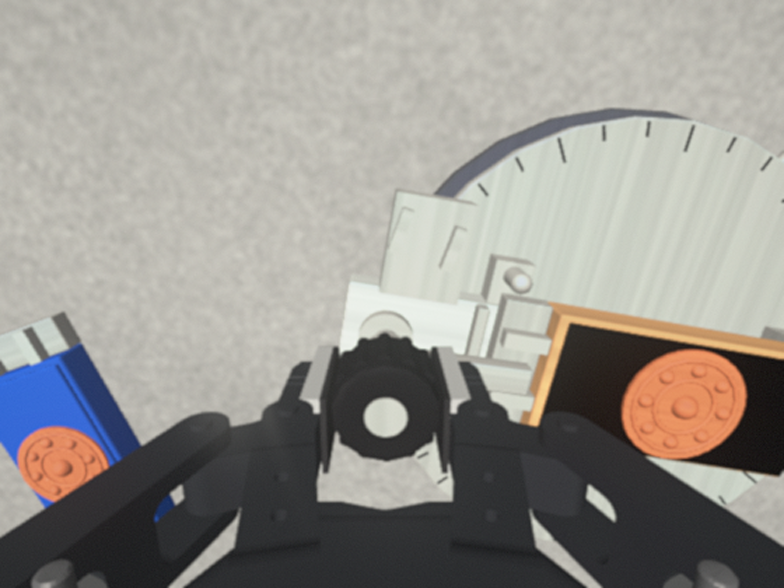

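Run:
```python
from h import *
z=np.load('w24.npz'); P=cloud(z); Z=P[...,2]-45; r=P[...,:2]-SEAT; S=r@U; T=r@V; ok=z['d']>0
b=ok&(Z>13.5)&(Z<18.5)&(S>-64)&(S<-48)&(abs(T)<30); 
print('rib', np.round(np.histogram(T[b],bins=np.arange(-30,31,2))[0]).tolist())
k=b&(T>6); print(np.percentile(T[k],[2,50,98]),np.median(S[k]))
k=b&(T<-4); print(np.percentile(T[k],[2,50,98]) if k.sum() else None)
b=ok&(Z>8)&(Z<12)&(S>-64)&(S<-48)&(T>5); print('shoe outer',np.percentile(T[b],[2,50,98]), np.histogram(T[b],bins=np.arange(4,32,2))[0].tolist())
b=ok&(Z>4)&(Z<15)&(abs(T-32.5)<7)&(abs(S+58)<8); print('dowel',np.median(S[b]),np.median(T[b]))
b=ok&(Z>46+8)&(Z<66)&(abs(T)<30)&(S<-80)&(S>-130); print('knob',cv2.minEnclosingCircle(np.c_[S[b],T[b]].astype(np.float32)),np.median(Z[b]))
# arm edges direction
b=ok&(Z>25)&(Z<30)&(S>-68)&(S<-51)&(abs(T)<12)
L=[]
for s0 in np.arange(-67,-51,2): 
    q=b&(abs(S-s0)<1); L.append((s0,*np.percentile(T[q],[4,96])))
L=np.array(L); print(np.round(L,1).tolist()); print('arm edge slopes deg',np.degrees(np.arctan(np.polyfit(L[:,0],L[:,1],1)[0])),np.degrees(np.arctan(np.polyfit(L[:,0],L[:,2],1)[0])))
```

```text
rib [0, 0, 0, 0, 0, 0, 0, 20, 71, 84, 51, 0, 0, 0, 0, 0, 0, 0, 0, 42, 98, 97, 98, 0, 0, 0, 0, 0, 0, 0]
[ 9.1179064  12.49029443 15.30165739] -55.07608322871533
[-14.64363925 -11.54769465  -8.87167243]
shoe outer [ 5.43041027 20.69092029 35.73440821] [53, 49, 17, 13, 20, 71, 101, 101, 98, 100, 112, 28, 10]
dowel -59.13815358014361 32.0483167003173
knob ((-105.00732421875, 7.494665145874023), 25.41191291809082) 60.889173776592585
[[-67.0, -2.7, 6.1], [-65.0, -2.9, 6.3], [-63.0, -2.9, 6.3], [-61.0, -2.7, 6.2], [-59.0, -2.7, 6.3], [-57.0, -3.0, 6.3], [-55.0, -2.9, 6.4], [-53.0, -2.8, 6.3]]
arm edge slopes deg -0.13402574470765535 0.6936853470391402
```

The arm points along the bed (within about 0.5°). It spans y −2.9..6.4 and the groove spans −8.9..9.1, so I'll turn 1° more, lower most of the way, then release.

Request:
apply_moves([
  {"dx": 0, "dy": 0, "dz": 0, "roll": 1, "hand": 0.025},
  {"dx": 0, "dy": 0, "dz": 0.003, "roll": 0, "hand": 0.025},
  {"dx": 0, "dy": 0, "dz": 0.003, "roll": 0, "hand": 0.025},
  {"dx": 0, "dy": 0, "dz": 0.0015, "roll": 0, "hand": 0.025},
  {"dx": 0, "dy": 0, "dz": 0, "roll": 0, "hand": 0.025},
], newtons=70)

```text
clock: 23.62
tcp_pos: [514.4, 191.0, 71.0]
ee_rot: [-0.0, 0.72, 0.694, 0.0]
ft_force: [1.7, 5.5, -7.8]
gripper_width: 29.7
```

```bash
cat >> h.py <<'E'
def arm(n):
    z=np.load(n+'.npz'); P=cloud(z); Z=P[...,2]-45; r=P[...,:2]-SEAT; S=r@U; T=r@V; ok=z['d']>0
    b=ok&(S>-64)&(S<-51)&(abs(T)<5); print('arm top z in groove (18 when seated)',np.median(Z[b]))
    b=ok&(Z>16.8)&(Z<32)&(S>-64)&(S<-51)&(abs(T)<9); print('arm T',np.percentile(T[b],[3,97]) if b.sum() else None)
    b=ok&(Z>13.5)&(Z<16.7)&(S>-64)&(S<-48)&(abs(T)<20)&(abs(T)>7)
    for sg in (1,-1):
        k=b&(T*sg>0)
        if k.sum()>10: print('rib',np.percentile(T[k],[3,97]))
E
python3 - <<'E'
from h import *
where('w25'); arm('w25')
E
```

```text
t 23.625 tcp seat [-104.3    1.3   26. ] yaw 87.87 F [ 1.7  5.5 -7.8] M [ 1.14 -0.15 -0.09] w 29.7 q6 1.82
tilt -53.6 tip in seat x,z [-30.5 138.9] rel [ 73.8 112.9]
arm top z in groove (18 when seated) 88.39310158689494
arm T [-4.01709892  5.74195113]
rib [ 9.27843831 15.29515856]
rib [-14.78451092  -8.56778429]
```

View pics/w25.png

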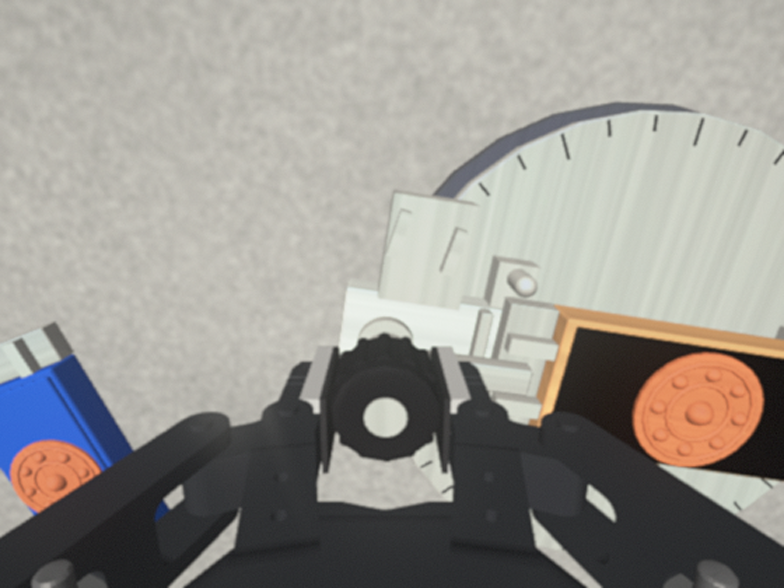

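Arm is inside the groove (−4.0..5.7 within −8.6..9.3), about 2 mm above its floor. I'll open so it snaps down, then withdraw upward.

Request:
apply_moves([
  {"dx": 0, "dy": 0, "dz": 0, "roll": 0, "hand": 0.04},
  {"dx": 0, "dy": 0, "dz": 0, "roll": 0, "hand": 0.05},
  {"dx": 0, "dy": 0, "dz": 0, "roll": 0, "hand": 0.05},
  {"dx": 0, "dy": 0, "dz": -0.01, "roll": 0, "hand": 0.05},
  {"dx": 0, "dy": 0, "dz": -0.03, "roll": 0, "hand": 0.05},
  {"dx": 0, "dy": 0, "dz": -0.045, "roll": 0, "hand": 0.05},
  {"dx": 0, "dy": 0, "dz": -0.04, "roll": 0, "hand": 0.05},
  {"dx": 0, "dy": 0, "dz": 0, "roll": 0, "hand": 0.05},
], newtons=70)

```text
clock: 24.68
tcp_pos: [517.0, 190.9, 200.5]
ee_rot: [0.002, 0.72, 0.694, 0.003]
ft_force: [0.4, 0.5, -1.0]
gripper_width: 50.1
```

Run:
```python
from h import *
where('w26'); arm('w26'); flat('w26')
im,d=get_image('scene'); save('s26',im[130:280,290:470],4)
```

```text
t 24.675 tcp seat [-101.8    1.8  155.5] yaw 87.85 F [ 0.4  0.5 -1. ] M [0.05 0.04 0.06] w 50.1 q6 1.82
tilt 0.0 tip in seat x,z [  5.2 160.5] rel [107.   5.]
arm top z in groove (18 when seated) 217.25813524056443
arm T [-4.05021727  5.27597866]
rib [ 9.05354991 14.92808223]
rib [-14.91849253  -8.78959371]
groove floor z (10) 10.582482621200313 slope deg 2.5477290793527656 69
tail end x (-65..) [-65.86438148 -65.40926192]
bed z 181.3342959713001
top slope deg 1.1694638983032828 z 21.52338307342329
knob ((-104.03302001953125, 0.1559118777513504), 17.31136131286621) 51.11495044004573
```

View pics/w26.png

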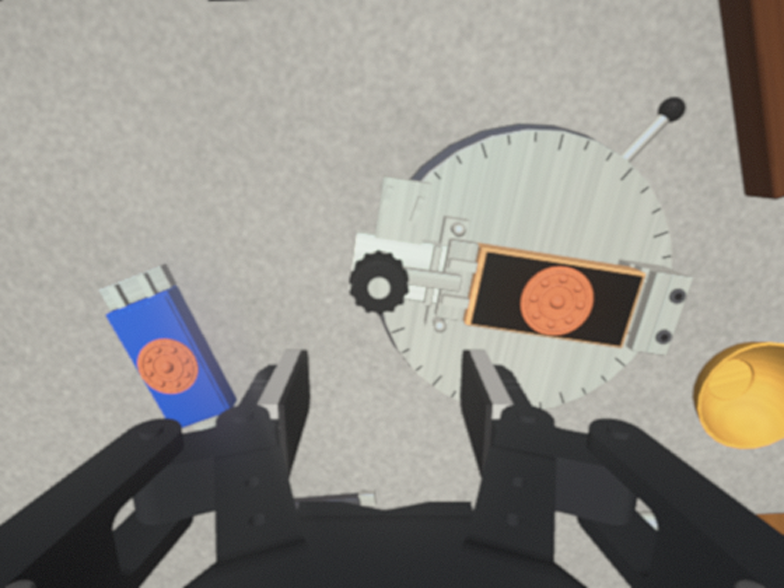

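View pics/s26.png

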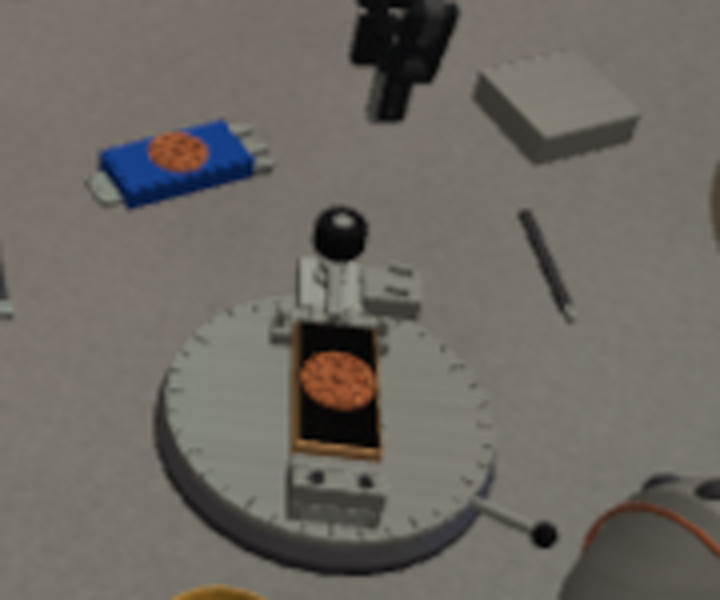

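Run:
```python
from h import *
z=np.load('w26.npz'); P=cloud(z); Z=P[...,2]-45; r=P[...,:2]-SEAT; S=r@U; T=r@V; ok=z['d']>0
b=ok&(S>-64)&(S<-54)&(abs(T-.6)<3)&(Z<60); print('arm top z (18)',np.median(Z[b]),b.sum())
b=ok&(S>0)&(S<52)&(abs(T)<25)&(Z<40)&(Z>10); 
for s0 in (-40,-35,35,45,54): 
    k=ok&(abs(S-s0)<3)&(abs(T)<17)&(Z<40); print('pitch z at',s0,round(float(np.median(Z[k])),2))
a=np.load('top0.npz')['im'].astype(int); im,d=get_image('top'); D=np.abs(im.astype(int)-a).max(-1)>45
save('td',np.where(D[...,None],np.array([255,0,0],np.uint8),im).astype(np.uint8),1.4)
```

```text
arm top z (18) 17.659929446264172 74
pitch z at -40 20.27
pitch z at -35 20.73
pitch z at 35 20.8
pitch z at 45 20.82
pitch z at 54 20.81
```

View pics/td.png

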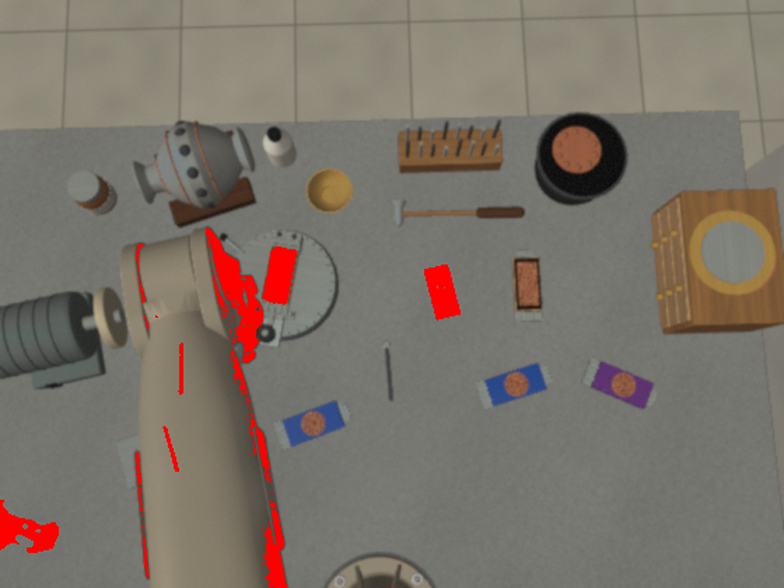

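The block is flat, the arm is seated in the groove, and only the target block and the robot have changed place. Handing in.

Run:
```python
from h import *
s=env.read_state(); print(s['clock'],np.abs(s['qd']).max(),s['ft_force'])
print(env.sign_off())
```

```text
24.825 0.02015810666729389 [-0.4644126   0.70214431 -1.208892  ]
the job is handed in; nothing more can be done
None
```

The round-plate block is mounted and clamped in the stand, and I handed the job in at 24.8 s with the gripper clear of everything. No verdict is reported.

**What I did**
- **Tilting:** I gripped the block behind its mass centre and let it pivot in a light grip to about 12.7°. The first three lifts held it flat, so I slackened the grip a little each time until it pivoted.
- **Hooking and swinging:** I slid the tongue under the lip and lowered the block along its arc, then let go only once it was flat.
- **Clamping:** I pulled the knob up about 11 mm and turned it 81° clockwise. I lowered it to about 2 mm above the groove floor and released it so it snapped down.

**Last checks**
- **Block:** it lies flat. The pitch top reads 20.7–20.8 mm above the bed between x −35 and +54; one reading near the grooved end was 20.3.
- **Position:** the tail sits about 2 mm inside the stop, within the allowed play, and between the dowels. One late reading of the tail end gave −65.4 to −65.9 instead of −62.5. The clamp arm was over that spot by then, so I trust the earlier one.
- **Clamp:** the arm lies inside the groove. Its top reads 17.7 mm against 18 nominal, and the knob is about 1.1 mm above its parked height against 1.5 nominal.
- **Other objects:** a before/after comparison of the top camera view shows only the target block and the robot changed. The robot arm hides the narrow punch in that view, but the scene view shows it in place.

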